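Fit guard sleeves and send the carriage under the probe head

TASK

Draw the analyser's carriage out by its black tab until it is clear of the probe head, put each of the white guard sleeves that stand on the bench flange down on a spigot of its own, pushed fully home against the carriage, and then slide the loaded carriage gently back under the head until it is fully home, and let go. The sleeves are thin and crack easily: grip them lightly (no more than about 40 N), never ram them down, and strike nothing against the head; leave the other things on the bench where they are.

Things in the scene. Friction and masses are not known exactly. Their poses are not given: they have to be found in the camera images.
- carriage (a joint): the analyser's sliding carriage: 0 = fully home under the probe head, grows as it is drawn out along the -y axis of deck (away from the analyser), end stop at 0.18 m. It slides with about 2 N of friction and stays where it is left.
- deck: grey carriage plate, 150 mm (x) by 140 mm (y), that carries four upright steel spigots and the pull tab; origin at the centre of its underside, 7 mm below its upper face (the upper face is 22 mm above the bench). +y points to the analyser, -y is the direction in which it is drawn out.
- tab (a point): centre of the black pull tab at the carriage's outer end: an upright block 14 mm thick (y of deck), 40 mm wide (x), from the stem up to 50 mm above the bench; the point lies 37 mm above the bench. Under it a flat stem joins it to the deck, top 20 mm above the bench. There is 63 mm free between the tab and the deck's edge.
- head: the white probe head that overhangs the carriage: a block 190 mm (x) by 180 mm (y), underside 88 mm and top 138 mm above the bench. Its origin is on the bench below the place where the deck's centre stands when home; its block spans -70 to +110 mm in y and +-95 mm in x. +y points into the analyser (whose body, 320 mm tall, begins 100 mm from the origin in +y).
- spigot0 (a point): foot of a steel spigot, on its axis at the level of the deck's upper face. The spigot is upright, 18 mm in diameter and 40 mm tall, its top 8 mm tapering to 8 mm. Spigots stand 75 mm apart in x and 70 mm in y of deck.
- spigot1 (a point): foot of a steel spigot, on its axis at the level of the deck's upper face. The spigot is upright, 18 mm in diameter and 40 mm tall, its top 8 mm tapering to 8 mm. Spigots stand 75 mm apart in x and 70 mm in y of deck.
- spigot2 (a point): foot of a steel spigot, on its axis at the level of the deck's upper face. The spigot is upright, 18 mm in diameter and 40 mm tall, its top 8 mm tapering to 8 mm. Spigots stand 75 mm apart in x and 70 mm in y of deck.
- spigot3 (a point): foot of a steel spigot, on its axis at the level of the deck's upper face. The spigot is upright, 18 mm in diameter and 40 mm tall, its top 8 mm tapering to 8 mm. Spigots stand 75 mm apart in x and 70 mm in y of deck.
- sleeve0: white rigid plastic guard sleeve, a thin-walled open tube standing upright, 52 mm tall, outside diameter 28 mm, bore 21 mm, with a round foot flange 40 mm in diameter and 5 mm thick at its lower end; 30 to 40 g. Origin at the centre of its underside, z up along its axis. May be absent.
- sleeve1: white rigid plastic guard sleeve, a thin-walled open tube standing upright, 52 mm tall, outside diameter 28 mm, bore 21 mm, with a round foot flange 40 mm in diameter and 5 mm thick at its lower end; 30 to 40 g. Origin at the centre of its underside, z up along its axis. May be absent.
- sleeve2: white rigid plastic guard sleeve, a thin-walled open tube standing upright, 52 mm tall, outside diameter 28 mm, bore 21 mm, with a round foot flange 40 mm in diameter and 5 mm thick at its lower end; 30 to 40 g. Origin at the centre of its underside, z up along its axis. May be absent.
- sleeve3: white rigid plastic guard sleeve, a thin-walled open tube standing upright, 52 mm tall, outside diameter 28 mm, bore 21 mm, with a round foot flange 40 mm in diameter and 5 mm thick at its lower end; 30 to 40 g. Origin at the centre of its underside, z up along its axis. May be absent.
- vial: small amber capped vial, 30 mm across, 55 mm tall, among the sleeves; not part of the job, to be left where it is. Origin at the centre of its underside.
- flask: amber capped bottle, 70 mm across, 150 mm tall; not part of the job, to be left where it is. Origin at the centre of its underside.
- beaker: glass beaker, 66 mm across, 85 mm tall; not part of the job, to be left where it is. Origin at the centre of its underside.
- dish: clear covered dish, 80 mm across, 14 mm tall; not part of the job, to be left where it is. Origin at the centre of its underside.
- carton: pale cardboard carton 120 by 220 by 70 mm; not part of the job, to be left where it is. Origin at the centre of its underside.
- pen: blue pen, 130 mm long; not part of the job, to be left where it is. Origin at the centre of its underside.
- jar: white jar with blue cap, 48 mm across, 60 mm tall; not part of the job, to be left where it is. Origin at the centre of its underside.
There are look-alikes about, which are no part of the job. What is shaped like the sleeve2 but purple or turquoise is not meant. Leave any pink look-alike of the sleeve3 alone.

How it is judged:
By the outcome, as a careful person would: the job done as asked, in the order asked, and still so for the second after the job is handed in, with the robot touching nothing.
Of sleeve0, sleeve1, sleeve2, sleeve3 only 3 to 4 are there at a start; the rules pass over those that are not, and their reading is None.
At some moment in a run one of sleeve0, sleeve1, sleeve2, sleeve3 may be knocked a few centimetres aside while the robot is not near it.
It also fails if it takes over 208 s, if anything falls off the work surface, if the arm or the gripper's body presses on something with over 40 N, if the wrist force passes 120 N, or if a joint passes its speed limit or range.

ROBOT

A 6-joint arm with a two-finger parallel gripper is mounted at the origin on the work surface. World frame = base frame: x ahead of the robot, y to its left, z up, the work surface at z = 0. Lengths are in m, angles in rad, forces in N, time in s.
With the tool pointing down it reaches from about 0.4 to 0.825 m from the base axis. Payload 7 kg.
Tool frame: the origin (TCP) lies midway between the tips of the shut fingers; the grasp point (between the pads) lies 19 mm behind it; y points along the fingers, z is the direction in which the jaws open and shut, and the axes are right-handed (so a half turn about y gives the same grasp; the last joint's range is limited). The gripper opens to 88 mm and grips with 3 to 60 N. Pads are 19 mm wide; open, the fingers measure 130 mm over their backs; the gripper's body (78 mm by 193 mm) begins 47 mm behind the grasp point.
Start: joints at [1.548, 0.359, 0.012, 0, -1.224, -0.288], TCP at [0.206, 0.643, 0.202] pointing down, gripper open.
Joint ranges: [-3.07, 3.07], [-1.43, 2.12], [-1.02, 1.25], [-3.03, 1.67], [-3.05, -0], [-3.03, 3.03]. Speed limits (rad/s): [2.39, 2.39, 3.01, 3.14, 3.14, 3.14].

INTERFACE

Orientations are given as [roll, pitch, yaw] about the fixed x, y, z axes, in that order (R = Rz(yaw) Ry(pitch) Rx(roll)).
In Python, from station import arm gives the robot as it stands.
- The arm moves only by the tool move_arm, never from a script. Its argument "deltas" is a list of rows, each an object with "dp": the shift along the tool's x, y, z in mm, a list of three; "rotation": the turn, a rotation vector about the tool's x, y, z in degrees, a list of three. A call has 1 to 5 rows; each row shifts and turns the pose as measured when the row begins, along the tool's axes as they then stand; what a row does not reach is not made up. A row lasts 1/12 s, in which the tool goes at most 41.7 mm and 7.16 degrees, less where a joint would pass 70% of its speed; a pose out of reach is approached as far as the arm can. A call is refused whole if a number of a shift passes 41.7 or a number of a turn 7.16, either way. A call with a gripper value outside its range is refused whole. "jaw" is the closure in counts, from 0 (fully open) to 255 (shut), set as the call begins (left out, the last holds). The fingers move at their own pace and stop on an object; "squeeze" is the grip in N (left out, the last holds). Time passes only in rows, so rows that do not move let the fingers close. It gives the time, the measured TCP pose, the force and the opening at its end, in the units of the state.
- arm.get_state(): the state, without advancing time (a new reading comes with each control period).
- arm.grab_frame(name): name is "scene" or "top"; returns a dict with "pixels" (480x640x3 uint8, red, green, blue), "z_map" (480x640 float32, m along the optical axis (not along the pixel's ray), 0 where there is no reading), "fx", "fy", "cx", "cy" (pixels), "k1" (the pictures are not rectified: a ray, as slopes to the right and down, at radius r is drawn at 1 + k1 r^2 times it, then the intrinsics apply), "cam_to_world" (4x4, takes a point from camera to world coordinates). Camera axes: x right, y down, z forward; pixel columns grow to the right and rows downward; lengths in m; the calibration is good to about 2 mm. A picture is of the moment at which its call begins.
- arm.job_done(): hands the job in, once; it reports no verdict.
The state is a dict: "t": time; "q": joint angles; "qd": joint speeds; "joint_efforts": joint torques, N m; "eef_pos": TCP position; "ee_rot": TCP orientation; "force": force on the tool from outside, world axes, zero at the start; "moment": the same for the moment, N m; "width": finger opening in m.
Only numpy, scipy, OpenCV 4.12 (cv2) and the standard library are available. Lean on these libraries where they do the work, as an engineer would, in place of code of your own. Each camera call takes 0.05 s, during which the arm holds its last target.

## Working session

There is one attempt and no reset: what is moved stays moved. The work goes in short steps, Python scripts to look and compute and a tool call to move; the robot and the scene stay as the last step left them, time stands still between calls to the robot, and variables do not carry over. Pictures are saved under pics/ and viewed, and the job is handed in when it is done.

Besides the shell and the picture viewer there is one more tool, called as name(argument=value, ...) on one line, values as JSON. move_arm: Moves the arm, as the interface text tells. Its arguments: {"type":"object","properties":{"deltas":{"type":"array","items":{"type":"object","properties":{"dp":{"type":"array","items":{"type":"number"}},"rotation":{"type":"array","items":{"type":"number"}}}}},"jaw":{"type":"number"},"squeeze":{"type":"number"}},"required":["deltas"]}

```bash
mkdir -p pics; ls
python3 - <<'E'
from station import arm
import cv2,numpy as np
s=arm.get_state();print({k:np.round(v,3).tolist() for k,v in s.items()})
for n in("scene","top"):
    f=arm.grab_frame(n);cv2.imwrite(f"pics/{n}0.png",f["pixels"][:,:,::-1]);np.savez(f"pics/{n}0.npz",**f)
    print(n,f["fx"],f["fy"],f["cx"],f["cy"],f["k1"],np.round(f["cam_to_world"],3).tolist())
E
```

```text
pics
{'t': 0.0, 'q': [1.548, 0.359, 0.011, -0.0, -1.224, -0.288], 'qd': [0.0, 0.001, -0.0, 0.0, 0.0, 0.001], 'joint_efforts': [-0.0, -58.272, 29.305, 6.997, 0.007, -0.0], 'eef_pos': [0.206, 0.642, 0.202], 'ee_rot': [-1.569, 0.0, 2.831], 'force': [-0.293, -0.625, 0.833], 'moment': [0.006, 0.005, 0.02], 'width': 0.087}
scene 451.97876207303676 451.97876207303676 323.4721942403802 237.79071849643776 -0.01418093509871254 [[0.912, 0.337, -0.235, 0.806], [0.41, -0.768, 0.492, -0.529], [-0.015, -0.545, -0.838, 0.845], [0.0, 0.0, 0.0, 1.0]]
top 527.112567236578 527.112567236578 316.2278916357996 245.46970131520192 -0.05204257345299847 [[0.008, -0.996, 0.091, 0.482], [-1.0, -0.008, 0.005, -0.069], [-0.005, -0.091, -0.996, 1.104], [0.0, 0.0, 0.0, 1.0]]
```

View pics/scene0.png

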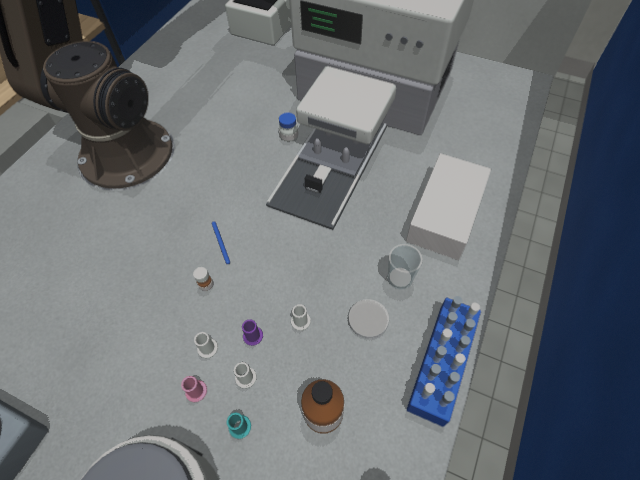

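View pics/top0.png

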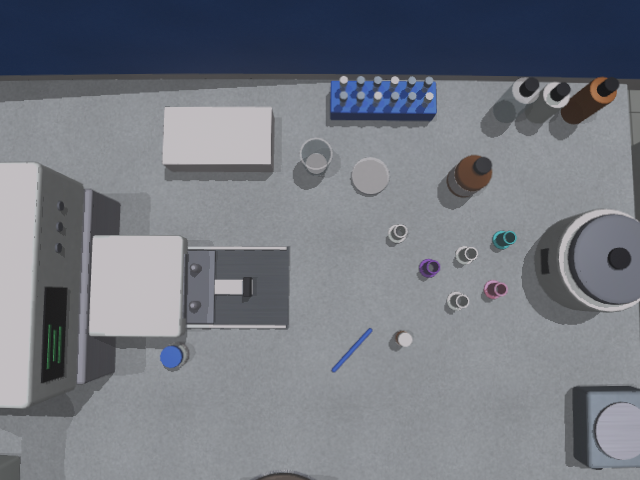

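The views show three white sleeves, at top-view px (398,233), (466,255) and (458,301). The decoys are purple (429,267), pink (495,289) and turquoise (505,238), and the vial is at (404,339). The carriage tab is at about (247,287) and the visible spigots at (195,268) and (195,306).

```bash
cat > h.py <<'E'
import numpy as np,cv2
from scipy.spatial.transform import Rotation as R
def K(f): return np.array([[f["fx"],0,f["cx"]],[0,f["fy"],f["cy"]],[0,0,1.]])
def und(f,uv):
    uv=np.asarray(uv,float).reshape(-1,1,2)
    return cv2.undistortPoints(uv,K(f),np.array([float(f["k1"]),0,0,0])).reshape(-1,2)
def plane(f,uv,z):
    s=und(f,uv);T=f["cam_to_world"];d=np.c_[s,np.ones(len(s))]@T[:3,:3].T
    return T[:3,3]+d*((z-T[2,3])/d[:,2])[:,None]
def cloud(f):
    v,u=np.mgrid[0:480,0:640];s=und(f,np.c_[u.ravel(),v.ravel()]);z=f["z_map"].ravel()
    P=np.c_[s*z[:,None],z]@f["cam_to_world"][:3,:3].T+f["cam_to_world"][:3,3]
    P[z==0]=np.nan
    return P.reshape(480,640,3)
def circ(p):
    A=np.c_[2*p,np.ones(len(p))];x=np.linalg.lstsq(A,(p**2).sum(1),rcond=None)[0]
    return x[:2],np.sqrt(x[2]+x[:2]@x[:2])
def tool(yawdeg): pass
def sleeves(f,show=True):
    """white low-saturation blobs among sleeves; rim top (z .052) & flange"""
    P=cloud(f);hsv=cv2.cvtColor(f["pixels"],cv2.COLOR_RGB2HSV)
    m=((hsv[...,1]<40)&(hsv[...,2]>175)).astype(np.uint8)
    n,l,st,c=cv2.connectedComponentsWithStats(m)
    out=[]
    for i in range(1,n):
        if 40<st[i,4]<900:
            q=P[l==i];out.append((c[i].round(1),st[i,4],np.nanmedian(q,0).round(3),np.nanmax(q[:,2]).round(3)))
    return out
E
python3 - <<'E'
from h import *
for n in("top","scene"):
    f=dict(np.load(f"pics/{n}0.npz"));P=cloud(f)
    print(n);[print(*o) for o in sleeves(f)]
f=dict(np.load("pics/top0.npz"));P=cloud(f)
im=f["pixels"][:,:,::-1]
cv2.imwrite("pics/crop0.png",cv2.resize(im[215:355,375:525],None,fx=5,fy=4,interpolation=cv2.INTER_CUBIC))
cv2.imwrite("pics/crop1.png",cv2.resize(im[225:345,80:300],None,fx=3.6,fy=4,interpolation=cv2.INTER_CUBIC))
for u,v in[(247,287),(195,268),(195,306),(270,260),(140,285),(300,290)]:print(u,v,P[v,u])
E
```

```text
top
[548.8  88.5] 86 [ 0.894 -0.524  0.099] 0.105
[561.9 102.2] 74 [ 0.863 -0.551  0.099] 0.104
[586.3 254.1] 813 [ 0.579 -0.567  0.118] 0.124
[236.5 247.5] 196 [0.577 0.103 0.013] 0.019
[466.8 252.6] 76 [ 0.571 -0.373  0.047] 0.055
[228.  286.5] 378 [0.495 0.118 0.019] 0.024
[237.4 326.2] 177 [0.414 0.091 0.013] 0.019
[405.  339.2] 137 [ 0.394 -0.241  0.054] 0.059
[618.9 408.6] 48 [ 0.263 -0.653  0.08 ] 0.083
[612.4 417.9] 128 [ 0.245 -0.639  0.079] 0.083
[609.4 423.3] 46 [ 0.235 -0.631  0.08 ] 0.085
[605.4 431.7] 99 [ 0.219 -0.625  0.079] 0.084
[605.7 439.1] 79 [ 0.206 -0.625  0.079] 0.083
[611.4 445.3] 81 [ 0.193 -0.634  0.079] 0.084
[614.5 449.4] 41 [ 0.185 -0.641  0.08 ] 0.084
scene
[252.4   8.6] 214 [0.077 0.559 0.101] 0.106
[283.9 175.7] 92 [0.412 0.083 0.016] 0.02
[321.9 172. ] 133 [0.493 0.125 0.022] 0.025
[346.2 196.5] 99 [0.574 0.087 0.015] 0.019
[199.8 272.5] 123 [ 0.391 -0.24   0.057] 0.06
[475.3 306.2] 46 [ 0.904 -0.115  0.099] 0.102
[301.2 324.1] 76 [ 0.616 -0.243  0.006] 0.01
[447.3 332.4] 54 [ 0.872 -0.183  0.099] 0.101
[200.2 338.7] 42 [ 0.465 -0.357  0.054] 0.057
[208.8 350.6] 77 [ 0.478 -0.363  0.006] 0.009
[460.2 357.4] 60 [ 0.904 -0.217  0.099] 0.102
[240.9 369.1] 51 [ 0.563 -0.374  0.053] 0.055
[247.4 380.1] 88 [ 0.572 -0.382  0.006] 0.009
[429.8 387.2] 65 [ 0.872 -0.284  0.098] 0.102
[171.3 453.6] 480 [ 0.563 -0.536  0.12 ] 0.124
247 287 [0.49431983 0.07397455 0.04924048]
195 268 [0.53086087 0.17667296 0.0614406 ]
195 306 [0.45559664 0.17626858 0.05448503]
270 260 [0.55138753 0.03263957 0.00755529]
140 285 [0.49505187 0.26011182 0.13736441]
300 290 [ 0.48958632 -0.03030491 -0.00141471]
```

Run:
```python
from h import *
f=dict(np.load("pics/top0.npz"))
im=f["pixels"][:,:,::-1]
s=dict(np.load("pics/scene0.npz"))["pixels"][:,:,::-1]
a=cv2.resize(im[215:355,375:525],(400,373),interpolation=cv2.INTER_CUBIC)
b=cv2.resize(s[290:430,170:320],(400,373),interpolation=cv2.INTER_CUBIC)
cv2.imwrite("pics/crop2.png",np.hstack([a,b]))
```

```text
(no output)
```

View pics/crop2.png

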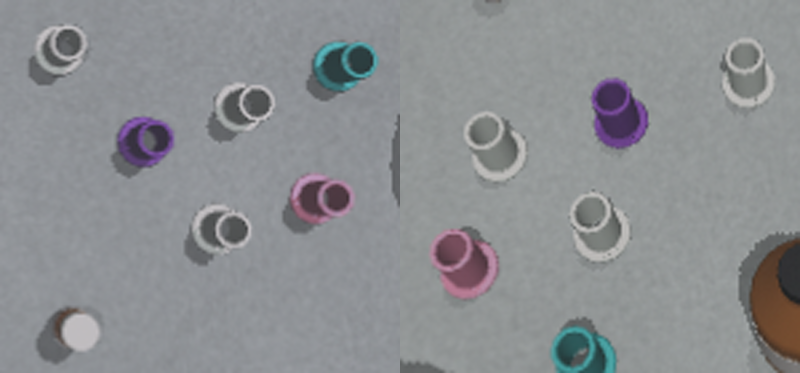

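View pics/crop1.png

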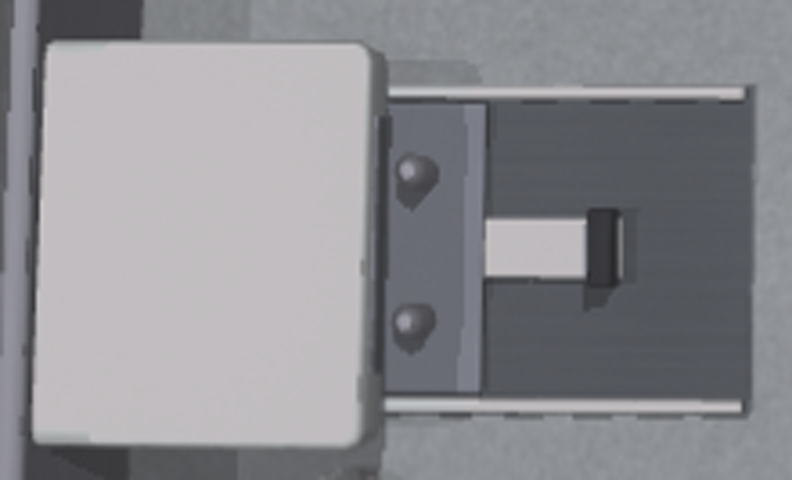

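```bash
cat >> h.py <<'E'
def carriage(f):
    P=cloud(f);hsv=cv2.cvtColor(f["pixels"],cv2.COLOR_RGB2HSV)
    # tab top: black, z .045-.055
    m=(hsv[...,2]<60)&(P[...,2]>.042)&(P[...,2]<.056)&(P[...,0]>.42)&(P[...,0]<.57)&(P[...,1]>-.2)&(P[...,1]<.13)
    n,l,st,c=cv2.connectedComponentsWithStats(m.astype(np.uint8))
    if n>1:
        i=1+st[1:,4].argmax();v,u=np.where(l==i)
        print("tab px",st[i],"cloud",np.nanmean(P[l==i],0).round(4),"plane.05",plane(f,[c[i]],.05)[0].round(4), cv2.minAreaRect(np.float32(plane(f,np.c_[u,v],.05)[:,:2])))
def spig(f):
    P=cloud(f)
    m=(P[...,2]>.05)&(P[...,2]<.068)&(P[...,0]>.38)&(P[...,0]<.62)&(P[...,1]>-.1)&(P[...,1]<.25)
    n,l,st,c=cv2.connectedComponentsWithStats(m.astype(np.uint8))
    return [(c[i].round(1),st[i,4],np.nanmean(P[l==i],0).round(4),plane(f,[c[i]],.062)[0].round(4)) for i in range(1,n) if st[i,4]>4]
E
python3 - <<'E'
from h import *
for n in("top","scene"):
    f=dict(np.load(f"pics/{n}0.npz"));P=cloud(f);print(n);carriage(f);[print(*o) for o in spig(f)]
    m=(P[...,2]>.128)&(P[...,2]<.145)&(P[...,0]>.35)&(P[...,0]<.64)&(P[...,1]>.1)&(P[...,1]<.36)
    r=cv2.minAreaRect(np.float32(P[m][:,:2]));print("head",r,np.median(P[m][:,2]))
    # rail
    hsv=cv2.cvtColor(f["pixels"],cv2.COLOR_RGB2HSV)
    for xr in((.40,.43),(.565,.59)):
        k=(hsv[...,1]<40)&(hsv[...,2]>165)&(P[...,2]>.008)&(P[...,2]<.025)&(P[...,0]>xr[0])&(P[...,0]<xr[1])&(P[...,1]>.02)&(P[...,1]<.16)
        p=P[k];print("rail",k.sum(),np.polyfit(p[:,1],p[:,0],1),p[:,2].mean())
    # gap edges, objects
    if n=="top":
        m=(P[...,2]>.3);print("tall",[np.nanpercentile(P[m][:,i],[1,99]).round(3) for i in (0,1,2)])
E
```

```text
top
tab px [243 277   8  20  44] cloud [0.5008 0.0721 0.0471] plane.05 [0.5007 0.0718 0.05  ] ((0.4953272044658661, 0.07490160316228867), (0.037977080792188644, 0.014039780013263226), 1.0635942220687866)
[193.8 267.3] 62 [0.5324 0.1802 0.0571] [0.5322 0.179  0.062 ]
[243.8 280. ] 5 [0.5082 0.0805 0.0504] [0.5079 0.0788 0.062 ]
[244.6 285.4] 5 [0.4974 0.0786 0.0507] [0.4973 0.0771 0.062 ]
[192.9 305.2] 61 [0.4572 0.1799 0.0567] [0.4573 0.1787 0.062 ]
head ((0.49454042315483093, 0.2706533968448639), (0.17803451418876648, 0.2893478572368622), 89.81128692626953) 0.1366745395477525
rail 198 [-0.00961711  0.415432  ] 0.013025535765105742
rail 129 [-0.00762898  0.57732181] 0.01308612955688384
tall [array([0.311, 0.678]), array([0.363, 0.423]), array([0.301, 0.322])]
scene
tab px [305 175  17  11  98] cloud [0.494  0.0733 0.0496] plane.05 [0.4942 0.0729 0.05  ] ((0.4949529469013214, 0.07255882024765015), (0.041668787598609924, 0.019920092076063156), 0.14707091450691223)
[316.9 142.3] 47 [0.457  0.1776 0.058 ] [0.4588 0.1741 0.062 ]
[345.5 151.1] 48 [0.5314 0.1783 0.0579] [0.5329 0.1746 0.062 ]
[312.6 178.2] 64 [0.4929 0.0754 0.052 ] [0.4969 0.0677 0.062 ]
head ((0.4946361184120178, 0.2700043022632599), (0.17859801650047302, 0.28801286220550537), 89.88231658935547) 0.13877800700583692
rail 102 [-0.00408172  0.41214794] 0.0158927835348855
rail 99 [-0.00309218  0.57438773] 0.015276183998245678
```

The carriage is already about 36 mm out. The deck is at (0.495, 0.213), the spigots are at x 0.457/0.532, and the drawing axis is parallel to −y within 0.5°. I'll rise first so the swing clears the 0.32 m analyser.

move_arm(deltas=[{"dp": [0, -40, 0], "rotation": [0, 0, 0]}, {"dp": [0, -40, 0], "rotation": [0, 0, 0]}, {"dp": [0, -40, 0], "rotation": [0, 0, 0]}, {"dp": [0, -40, 0], "rotation": [0, 0, 0]}, {"dp": [0, -40, 0], "rotation": [0, 0, 0]}], jaw=80, squeeze=20)

```text
t: 0.52
eef_pos: [0.2049, 0.6376, 0.3936]
ee_rot: [-1.542, 0.003, 2.83]
force: [0.1, 1.0, 0.1]
width: 0.062
```

move_arm(deltas=[{"dp": [0, -40, 0], "rotation": [0, 0, 0]}, {"dp": [0, -20, 0], "rotation": [0, 0, 0]}, {"dp": [0, 0, 0], "rotation": [0, 7, 0]}, {"dp": [0, 0, 0], "rotation": [0, 7, 0]}, {"dp": [0, 0, 0], "rotation": [0, 7, 0]}])

```text
t: 0.93
eef_pos: [0.2063, 0.64, 0.4675]
ee_rot: [-1.558, 0.007, 2.456]
force: [-0.1, -0.5, -0.4]
width: 0.06
```

move_arm(deltas=[{"dp": [0, 0, 0], "rotation": [0, 7, 0]}, {"dp": [0, 0, 0], "rotation": [0, 7, 0]}, {"dp": [0, 0, 0], "rotation": [0, 7, 0]}, {"dp": [0, 0, 0], "rotation": [0, 7, 0]}, {"dp": [0, 0, 0], "rotation": [0, 7, 0]}])

```text
t: 1.35
eef_pos: [0.206, 0.64, 0.4659]
ee_rot: [-1.563, 0.015, 1.831]
force: [0.6, 0.2, 1.0]
width: 0.06
```

move_arm(deltas=[{"dp": [0, 0, 0], "rotation": [0, 7, 0]}, {"dp": [0, 0, 0], "rotation": [0, 7, 0]}, {"dp": [-20, 0, 0], "rotation": [0, 1, 0]}, {"dp": [-35, 0, -15], "rotation": [0, 0, 0]}, {"dp": [-35, 0, -15], "rotation": [0, 0, 0]}])

```text
t: 1.77
eef_pos: [0.2323, 0.5523, 0.4581]
ee_rot: [-1.564, 0.031, 1.557]
force: [0.8, -0.1, 0.5]
width: 0.0602
```

move_arm(deltas=[{"dp": [-35, 0, -18], "rotation": [0, 0, 0]}, {"dp": [-35, 0, -18], "rotation": [0, 0, 0]}, {"dp": [-35, 0, -18], "rotation": [0, 0, 0]}, {"dp": [-35, 0, -18], "rotation": [0, 0, 0]}, {"dp": [-35, 0, -18], "rotation": [0, 0, 0]}])

```text
t: 2.18
eef_pos: [0.3208, 0.3679, 0.4598]
ee_rot: [-1.562, 0.036, 1.562]
force: [1.6, -1.0, 0.5]
width: 0.0601
```

move_arm(deltas=[{"dp": [-35, 0, -18], "rotation": [0, 0, 0]}, {"dp": [-35, 0, -18], "rotation": [0, 0, 0]}, {"dp": [-35, 0, -18], "rotation": [0, 0, 0]}, {"dp": [-35, 0, -18], "rotation": [0, 0, 0]}, {"dp": [-35, 0, -18], "rotation": [0, 0, 0]}])

```text
t: 2.6
eef_pos: [0.4099, 0.1819, 0.4654]
ee_rot: [-1.562, 0.035, 1.565]
force: [1.1, 1.8, 0.4]
width: 0.0601
```

```bash
cat >> h.py <<'E'
def go(x,y,z,yaw=90.):
    from station import arm
    s=arm.get_state();Rc=R.from_euler("xyz",s["ee_rot"]);Rd=R.from_euler("xyz",[-90,0,yaw],degrees=True)
    d=np.array([x,y,z])-s["eef_pos"]
    print("dp mm",(Rc.inv().apply(d)*1000).round(1),"after-rot",(Rd.inv().apply(d)*1000).round(1),"rot",(Rc.inv()*Rd).as_rotvec(degrees=True).round(2),"F",np.round(s["force"],1),"w",round(float(s["width"]),4),"t",s["t"],"q",np.round(s["q"],2))
E
python3 -c "
from h import *
go(.495,.074,.12)"
```

```text
dp mm [-95.2 348.2 -88.9] after-rot [-107.9  345.4  -85.1] rot [-0.52 -0.36 -2.01] F [1.1 1.8 0.4] w 0.0601 t 2.6 q [ 0.87 -0.07  0.07  0.02 -1.75 -0.88]
```

move_arm(deltas=[{"dp": [-35, 0, -28], "rotation": [-0.5, -0.3, -2]}, {"dp": [-36, 0, -28], "rotation": [0, 0, 0]}, {"dp": [-36, 0, -28], "rotation": [0, 0, 0]}, {"dp": [0, 40, 0], "rotation": [0, 0, 0]}, {"dp": [0, 40, 0], "rotation": [0, 0, 0]}])

```text
t: 3.02
eef_pos: [0.4917, 0.0748, 0.3926]
ee_rot: [-1.586, -0.006, 1.562]
force: [1.2, 0.3, -0.8]
width: 0.0601
```

move_arm(deltas=[{"dp": [0, 40, 0], "rotation": [0, 0, 0]}, {"dp": [0, 40, 0], "rotation": [0, 0, 0]}, {"dp": [0, 40, 0], "rotation": [0, 0, 0]}, {"dp": [0, 40, 0], "rotation": [0, 0, 0]}, {"dp": [0, 30, 0], "rotation": [0, 0, 0]}])

```text
t: 3.43
eef_pos: [0.4934, 0.0716, 0.1933]
ee_rot: [-1.587, -0.008, 1.555]
force: [-0.4, 0.1, -0.4]
width: 0.0604
```

```bash
python3 -c "
from h import *
go(.495,.0735,.026)"
```

```text
dp mm [  0.6 167.3   1.2] after-rot [  1.9 167.3  -1.6] rot [ 0.94 -0.91  0.45] F [-0.4  0.1 -0.4] w 0.0604 t 3.4333 q [ 0.54  0.06 -0.4   0.   -1.1  -0.56]
```

move_arm(deltas=[{"dp": [1, 35, -1], "rotation": [0.9, -0.9, 0.4]}, {"dp": [0, 35, 0], "rotation": [0, 0, 0]}, {"dp": [0, 35, 0], "rotation": [0, 0, 0]}, {"dp": [0, 30, 0], "rotation": [0, 0, 0]}, {"dp": [0, 10, 0], "rotation": [0, 0, 0]}])

```text
t: 3.85
eef_pos: [0.4901, 0.0704, 0.0375]
ee_rot: [-1.565, 0.001, 1.57]
force: [-0.6, -0.2, -0.5]
width: 0.06
```

```bash
python3 -c "
from h import *
go(.495,.0735,.026)"
```

```text
dp mm [ 3.2 11.5 -5. ] after-rot [ 3.1 11.5 -4.9] rot [-0.33 -0.07 -0.08] F [-0.6 -0.2 -0.5] w 0.06 t 3.85 q [ 0.54  0.25 -0.58 -0.   -0.75 -0.54]
```

move_arm(deltas=[{"dp": [3, 10, -5], "rotation": [0, 0, 0]}, {"dp": [0, 1, 0], "rotation": [0, 0, 0]}])

```text
t: 4.02
eef_pos: [0.492, 0.0718, 0.0221]
ee_rot: [-1.558, 0.005, 1.569]
force: [0.0, -1.3, 0.4]
width: 0.06
```

move_arm(deltas=[{"dp": [0, 0, 0], "rotation": [0, 0, 0]}, {"dp": [0, 0, 0], "rotation": [0, 0, 0]}, {"dp": [0, 0, 0], "rotation": [0, 0, 0]}, {"dp": [0, 0, 0], "rotation": [0, 0, 0]}, {"dp": [0, 0, 0], "rotation": [0, 0, 0]}], jaw=160, squeeze=20)

```text
t: 4.43
eef_pos: [0.4953, 0.0727, 0.0236]
ee_rot: [-1.564, 0.003, 1.569]
force: [1.1, -1.2, -18.4]
width: 0.0389
```

move_arm(deltas=[{"dp": [-10, 0, 0], "rotation": [0, 0, 0]}, {"dp": [-15, 0, 0], "rotation": [0, 0, 0]}, {"dp": [-15, 0, 0], "rotation": [0, 0, 0]}, {"dp": [-15, 0, 0], "rotation": [0, 0, 0]}, {"dp": [-15, 0, 0], "rotation": [0, 0, 0]}])

```text
t: 4.85
eef_pos: [0.4956, 0.0048, 0.0234]
ee_rot: [-1.568, -0.004, 1.571]
force: [3.5, 1.7, -11.6]
width: 0.0387
```

move_arm(deltas=[{"dp": [-15, 0, 0], "rotation": [0, 0, 0]}, {"dp": [-15, 0, 0], "rotation": [0, 0, 0]}, {"dp": [-15, 0, 0], "rotation": [0, 0, 0]}, {"dp": [-10, 0, 0], "rotation": [0, 0, 0]}, {"dp": [-5, 0, 0], "rotation": [0, 0, 0]}])

```text
t: 5.27
eef_pos: [0.496, -0.0572, 0.0234]
ee_rot: [-1.573, -0.009, 1.568]
force: [3.9, 1.9, -12.5]
width: 0.039
```

move_arm(deltas=[{"dp": [-6, 0, 0], "rotation": [0, 0, 0]}, {"dp": [-3, 0, 0], "rotation": [0, 0, 0]}, {"dp": [-1, 0, 0], "rotation": [0, 0, 0]}, {"dp": [0, 0, 0], "rotation": [0, 0, 0]}])

```text
t: 5.6
eef_pos: [0.496, -0.0681, 0.0234]
ee_rot: [-1.574, -0.009, 1.566]
force: [4.0, 0.1, -12.1]
width: 0.0388
```

move_arm(deltas=[{"dp": [-3, 0, 0], "rotation": [0, 0, 0]}, {"dp": [-2, 0, 0], "rotation": [0, 0, 0]}])

```text
t: 5.77
eef_pos: [0.4962, -0.0707, 0.0234]
ee_rot: [-1.574, -0.012, 1.566]
force: [-0.9, 23.3, -6.0]
width: 0.0388
```

move_arm(deltas=[{"dp": [1, 0, 0], "rotation": [0, 0, 0]}, {"dp": [0, 0, 0], "rotation": [0, 0, 0]}, {"dp": [0, 0, 0], "rotation": [0, 0, 0]}, {"dp": [0, 0, 0], "rotation": [0, 0, 0]}, {"dp": [0, 0, 0], "rotation": [0, 0, 0]}], jaw=80)

```text
t: 6.18
eef_pos: [0.4976, -0.0691, 0.0266]
ee_rot: [-1.578, -0.011, 1.57]
force: [-0.2, -0.8, 0.2]
width: 0.0595
```

move_arm(deltas=[{"dp": [0, -25, 0], "rotation": [0, 0, 0]}, {"dp": [0, -40, 0], "rotation": [0, 0, 0]}, {"dp": [0, -40, 0], "rotation": [0, 0, 0]}, {"dp": [0, -40, 0], "rotation": [0, 0, 0]}, {"dp": [-30, -20, 0], "rotation": [0, 0, 0]}])

```text
t: 6.6
eef_pos: [0.4924, -0.1012, 0.194]
ee_rot: [-1.566, -0.007, 1.572]
force: [1.3, -0.1, 0.9]
width: 0.0605
```

```bash
cat > look.py <<'E'
import sys
from h import *
from station import arm
t=sys.argv[1]
for n in("scene","top"):
    f=arm.grab_frame(n);cv2.imwrite(f"pics/{n}{t}.png",f["pixels"][:,:,::-1]);np.savez(f"pics/{n}{t}.npz",**f)
E
python3 look.py 1
python3 - <<'E'
from h import *
for n in("top","scene"):
    f=dict(np.load(f"pics/{n}1.npz"));print(n);carriage(f);[print(*o) for o in spig(f)]
E
```

```text
top
scene
tab px [276 221  19  12 116] cloud [ 0.495  -0.068   0.0501] plane.05 [ 0.495 -0.068  0.05 ] ((0.4949110448360443, -0.06817536801099777), (0.015984881669282913, 0.041057027876377106), 88.28235626220703)
[333.5 172.1] 48 [0.5315 0.1067 0.058 ] [0.5329 0.1035 0.062 ]
[292.8 185.3] 10 [0.4623 0.0358 0.0558] [0.465  0.0314 0.062 ]
[321.2 194.3] 54 [0.5325 0.0367 0.0577] [0.534  0.0336 0.062 ]
[285.  225.1] 85 [ 0.494  -0.0665  0.0517] [ 0.4981 -0.0725  0.062 ]
```

View pics/top1.png

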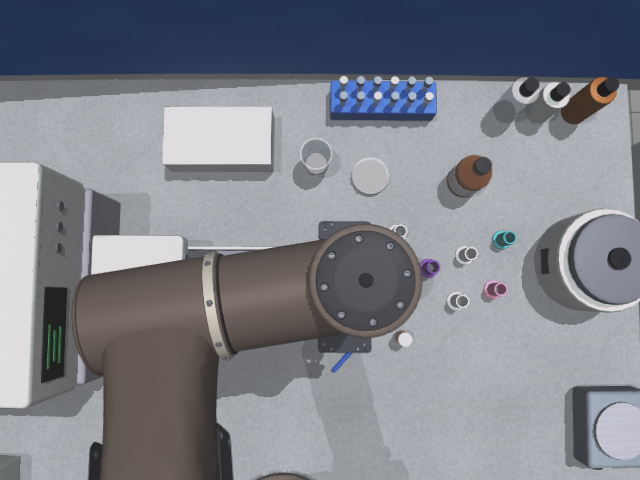

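View pics/scene1.png

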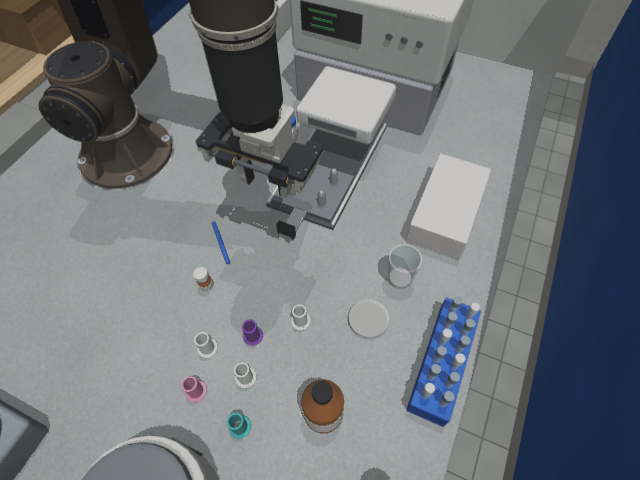

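```bash
cat >> h.py <<'E'
def ring(f,x,y,rad=.035):
    """sleeve near x,y: rim (z>.047) and flange-foot fits from white pixels"""
    P=cloud(f);hsv=cv2.cvtColor(f["pixels"],cv2.COLOR_RGB2HSV)
    w=(np.hypot(P[...,0]-x,P[...,1]-y)<rad)&(hsv[...,1]<45)
    o={}
    b=((P[...,2]>.044)&(P[...,2]<.062)&w).astype(np.uint8)
    cs,_=cv2.findContours(b,cv2.RETR_EXTERNAL,cv2.CHAIN_APPROX_NONE)
    if cs:
        c=max(cs,key=len).reshape(-1,2).astype(float);q=plane(f,c,.052)[:,:2];(cc,r)=cv2.minEnclosingCircle(np.float32(q));o["rim"]=(np.round(cc,4),round(r,4),len(c),np.round(circ(q)[0],4),circ(q)[1].round(4))
    b=((P[...,2]>.002)&w).astype(np.uint8)
    z=P[...,2]
    b2=((z>.002)&(z<.010)&w&(hsv[...,2]>140)).astype(np.uint8)
    v,u=np.where(b2)
    if len(v)>10:
        q=plane(f,np.c_[u,v],.005)[:,:2];cc,r=cv2.minEnclosingCircle(np.float32(q));o["foot"]=(np.round(cc,4),round(r,4),len(v))
    return o
E
python3 - <<'E'
from h import *
for n in("top0","scene0","top1","scene1"):
    f=dict(np.load(f"pics/{n}.npz"))
    for p in[(.613,-.246),(.472,-.36),(.57,-.378)]:print(n,p,ring(f,*p))
E
```

```text
top0 (0.613, -0.246) {'rim': (array([ 0.6095, -0.2324]), 0.0143, 38, array([ 0.6096, -0.2328]), np.float64(0.0132)), 'foot': (array([ 0.6128, -0.2456]), 0.0349, 130)}
top0 (0.472, -0.36) {'rim': (array([ 0.4693, -0.3542]), 0.0145, 39, array([ 0.4696, -0.3541]), np.float64(0.0133)), 'foot': (array([ 0.4733, -0.3602]), 0.0341, 123)}
top0 (0.57, -0.378) {'rim': (array([ 0.565, -0.373]), 0.0149, 39, array([ 0.5649, -0.3732]), np.float64(0.0136)), 'foot': (array([ 0.5701, -0.3773]), 0.0348, 105)}
scene0 (0.613, -0.246) {'rim': (array([ 0.6087, -0.2331]), 0.0158, 43, array([ 0.6084, -0.233 ]), np.float64(0.0142)), 'foot': (array([ 0.6132, -0.2468]), 0.0348, 283)}
scene0 (0.472, -0.36) {'rim': (array([ 0.469 , -0.3559]), 0.0159, 44, array([ 0.4688, -0.3561]), np.float64(0.0143)), 'foot': (array([ 0.473, -0.361]), 0.035, 292)}
scene0 (0.57, -0.378) {'rim': (array([ 0.5635, -0.3756]), 0.0151, 45, array([ 0.564 , -0.3752]), np.float64(0.0139)), 'foot': (array([ 0.5707, -0.3787]), 0.0348, 301)}
top1 (0.613, -0.246) {'rim': (array([ 0.6097, -0.2328]), 0.0139, 52, array([ 0.6098, -0.2329]), np.fl
[... 197 characters left out ...]
0.4725, -0.3599]), 0.0345, 132)}
top1 (0.57, -0.378) {'rim': (array([ 0.565 , -0.3732]), 0.0148, 39, array([ 0.565 , -0.3735]), np.float64(0.0134)), 'foot': (array([ 0.5698, -0.3771]), 0.0348, 125)}
scene1 (0.613, -0.246) {'rim': (array([ 0.6081, -0.2332]), 0.0155, 42, array([ 0.6081, -0.2329]), np.float64(0.014)), 'foot': (array([ 0.614, -0.247]), 0.0348, 289)}
scene1 (0.472, -0.36) {'rim': (array([ 0.4691, -0.356 ]), 0.0161, 45, array([ 0.4688, -0.3562]), np.float64(0.0142)), 'foot': (array([ 0.4731, -0.3607]), 0.0349, 307)}
scene1 (0.57, -0.378) {'rim': (array([ 0.5637, -0.375 ]), 0.0149, 45, array([ 0.5639, -0.3751]), np.float64(0.0138)), 'foot': (array([ 0.5706, -0.3783]), 0.0349, 311)}
```

Run:
```python
from h import *
f=dict(np.load("pics/top0.npz"))
for n,uv,z in[("flask",(482,166),.15),("purple",(432,268),.052),("pink",(500,289),.052),("turq",(509,238),.052),("vial",(405,339),.055),("beaker",(316,148),.085)]:print(n,plane(f,[uv],z)[0].round(3))
go(.609,-.233,.20)
```

```text
flask [ 0.72 -0.37  0.15]
purple [ 0.535 -0.296  0.052]
pink [ 0.494 -0.432  0.052]
turq [ 0.597 -0.453  0.052]
vial [ 0.394 -0.24   0.055]
beaker [ 0.769 -0.062  0.085]
dp mm [-127.9   -7.7 -116.5] after-rot [-128.2   -6.4 -116.2] rot [-0.19 -0.14  0.4 ] F [ 0.2  0.3 -0.5] w 0.06 t 6.7 q [ 0.17  0.08 -0.36 -0.01 -1.12 -0.17]
```

move_arm(deltas=[{"dp": [-32, 0, -29], "rotation": [0, 0, 0]}, {"dp": [-32, 0, -29], "rotation": [0, 0, 0]}, {"dp": [-32, 0, -29], "rotation": [0, 0, 0]}, {"dp": [-32, 0, -29], "rotation": [0, 0, 0]}, {"dp": [0, 20, 0], "rotation": [0, 0, 0]}], jaw=120)

```text
t: 7.12
eef_pos: [0.607, -0.2317, 0.1773]
ee_rot: [-1.579, -0.006, 1.572]
force: [1.0, 0.1, 0.6]
width: 0.0467
```

```bash
python3 -c "
from h import *
go(.609,-.233,.02)"
```

```text
dp mm [ -2.2 157.3  -0.7] after-rot [ -1.3 157.3  -2. ] rot [0.47 0.06 0.32] F [1.  0.1 0.6] w 0.0467 t 7.1167 q [-0.07  0.33 -0.09 -0.01 -1.15  0.07]
```

move_arm(deltas=[{"dp": [-2, 38, -1], "rotation": [0.4, 0, 0.3]}, {"dp": [0, 35, 0], "rotation": [0, 0, 0]}, {"dp": [0, 30, 0], "rotation": [0, 0, 0]}, {"dp": [0, 10, 0], "rotation": [0, 0, 0]}, {"dp": [0, 0, 0], "rotation": [0, 0, 0]}])

```text
t: 7.53
eef_pos: [0.6062, -0.2373, 0.0534]
ee_rot: [-1.564, -0.001, 1.565]
force: [0.2, -0.1, 1.4]
width: 0.0464
```

```bash
python3 -c "
from h import *
go(.609,-.233,.019)"
```

```text
dp mm [ 4.3 34.4 -3. ] after-rot [ 4.3 34.4 -2.8] rot [-0.38 -0.34  0.04] F [ 0.2 -0.1  1.4] w 0.0464 t 7.5333 q [-0.07  0.45 -0.22 -0.   -0.91  0.07]
```

move_arm(deltas=[{"dp": [4, 0, -3], "rotation": [0, 0, 0]}, {"dp": [0, 15, 0], "rotation": [0, 0, 0]}, {"dp": [0, 12, 0], "rotation": [0, 0, 0]}, {"dp": [0, 5, 0], "rotation": [0, 0, 0]}, {"dp": [0, 0, 0], "rotation": [0, 0, 0]}])

```text
t: 7.95
eef_pos: [0.6133, -0.2328, 0.0266]
ee_rot: [-1.571, 0.001, 1.567]
force: [-0.3, -0.4, -0.9]
width: 0.0465
```

```bash
python3 -c "
from h import *
go(.609,-.233,.019)"
```

```text
dp mm [-0.2  7.6  4.3] after-rot [-0.2  7.6  4.3] rot [ 0.02 -0.24 -0.08] F [-0.3 -0.4 -0.9] w 0.0465 t 7.95 q [-0.07  0.48 -0.24  0.   -0.85  0.06]
```

move_arm(deltas=[{"dp": [0, 7, 3], "rotation": [0, 0, 0]}])

```text
t: 8.03
eef_pos: [0.6125, -0.2329, 0.0219]
ee_rot: [-1.575, 0.002, 1.568]
force: [1.1, -0.0, 1.7]
width: 0.0464
```

move_arm(deltas=[{"dp": [0, 0, 0], "rotation": [0, 0, 0]}])

```text
t: 8.12
eef_pos: [0.6116, -0.2326, 0.0213]
ee_rot: [-1.574, 0.002, 1.567]
force: [-0.1, 0.0, -0.7]
width: 0.0465
```

move_arm(deltas=[{"dp": [0, 0, 0], "rotation": [0, 0, 0]}])

```text
t: 8.2
eef_pos: [0.6121, -0.2327, 0.0221]
ee_rot: [-1.575, 0.002, 1.568]
force: [0.0, -0.6, 0.1]
width: 0.0468
```

move_arm(deltas=[{"dp": [0, 0, 0], "rotation": [0, 0, 0]}])

```text
t: 8.28
eef_pos: [0.6122, -0.2327, 0.0226]
ee_rot: [-1.576, 0.002, 1.568]
force: [-0.9, -0.8, 0.0]
width: 0.0463
```

move_arm(deltas=[{"dp": [0, 4, 4], "rotation": [0.2, 0, 0]}, {"dp": [0, 0, 0], "rotation": [0, 0, 0]}])

```text
t: 8.45
eef_pos: [0.6084, -0.2328, 0.0193]
ee_rot: [-1.574, 0.003, 1.568]
force: [-0.1, 0.3, -0.8]
width: 0.0464
```

move_arm(deltas=[{"dp": [0, 0, 0], "rotation": [0, 0, 0]}, {"dp": [0, 0, 0], "rotation": [0, 0, 0]}, {"dp": [0, 0, 0], "rotation": [0, 0, 0]}, {"dp": [0, 0, 0], "rotation": [0, 0, 0]}], jaw=185, squeeze=12)

```text
t: 8.78
eef_pos: [0.6084, -0.233, 0.0195]
ee_rot: [-1.574, 0.003, 1.568]
force: [0.6, -0.2, -1.3]
width: 0.0275
```

move_arm(deltas=[{"dp": [0, -10, 0], "rotation": [0, 0, 0]}, {"dp": [0, -35, 0], "rotation": [0, 0, 0]}, {"dp": [0, -35, 0], "rotation": [0, 0, 0]}, {"dp": [0, -35, 0], "rotation": [0, 0, 0]}, {"dp": [0, -20, 0], "rotation": [0, 0, 0]}])

```text
t: 9.2
eef_pos: [0.6036, -0.2322, 0.155]
ee_rot: [-1.56, 0.001, 1.567]
force: [0.5, 0.1, 0.4]
width: 0.0271
```

```bash
python3 look.py 2
python3 - <<'E'
from h import *
for n in("top","scene"):
    f=dict(np.load(f"pics/{n}2.npz"));print(n);carriage(f);[print(*o) for o in spig(f)]
go(.609,-.233,.15)
E
```

```text
top
scene
[333.5 172.3] 51 [0.532  0.1061 0.058 ] [0.5334 0.1029 0.062 ]
[321.2 194. ] 50 [0.5324 0.0368 0.0585] [0.5336 0.0342 0.062 ]
dp mm [-0.6  6.1 -4. ] after-rot [-0.6  6.1 -3.9] rot [-0.36 -0.23 -0.09] F [0.6 0.1 0.4] w 0.0272 t 9.3 q [-0.07  0.35 -0.11  0.   -1.12  0.06]
```

View pics/top2.png

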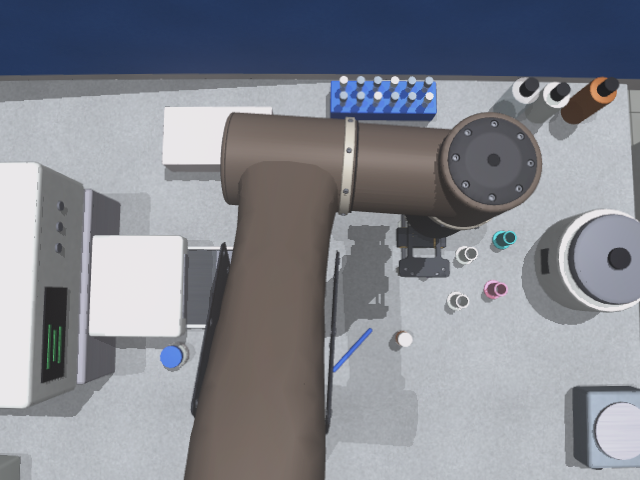

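View pics/scene2.png

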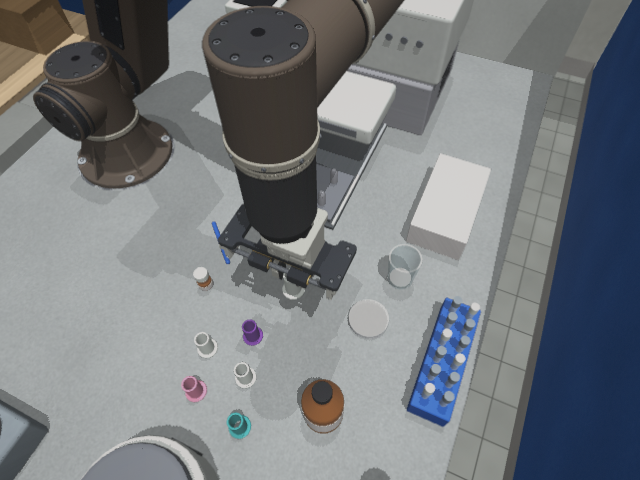

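```bash
python3 -c "
from h import *
go(.5325,.108,.14)"
```

```text
dp mm [340.1  16.   73.8] after-rot [340.4  16.1  72.6] rot [-0.36 -0.23 -0.09] F [0.6 0.1 0.4] w 0.0272 t 9.3 q [-0.07  0.35 -0.11  0.   -1.12  0.06]
```

move_arm(deltas=[{"dp": [30, 0, 8], "rotation": [-0.3, -0.2, 0]}, {"dp": [35, 0, 8], "rotation": [0, 0, 0]}, {"dp": [35, 0, 8], "rotation": [0, 0, 0]}, {"dp": [35, 0, 8], "rotation": [0, 0, 0]}, {"dp": [35, 0, 8], "rotation": [0, 0, 0]}])

```text
t: 9.72
eef_pos: [0.5643, -0.063, 0.1567]
ee_rot: [-1.572, 0.002, 1.56]
force: [0.8, 0.9, 0.5]
width: 0.0272
```

move_arm(deltas=[{"dp": [35, 0, 8], "rotation": [0, 0, 0]}, {"dp": [35, 0, 8], "rotation": [0, 0, 0]}, {"dp": [30, 0, 8], "rotation": [0, 0, 0]}, {"dp": [30, 0, 8], "rotation": [0, 0, 0]}, {"dp": [15, 0, 0], "rotation": [0, 0, 0]}])

```text
t: 10.13
eef_pos: [0.5283, 0.0911, 0.1567]
ee_rot: [-1.571, 0.001, 1.562]
force: [0.1, 0.1, -0.2]
width: 0.0271
```

```bash
python3 -c "
from h import *
go(.5325,.108,.1)"
```

```text
dp mm [17.  56.7 -4. ] after-rot [16.9 56.7 -4.2] rot [-0.01 -0.53 -0.07] F [ 0.1  0.1 -0.2] w 0.0271 t 10.1333 q [ 0.54  0.17 -0.36  0.   -1.04 -0.55]
```

move_arm(deltas=[{"dp": [15, 0, -4], "rotation": [0, -0.5, 0]}, {"dp": [0, 20, 0], "rotation": [0, 0, 0]}, {"dp": [0, 20, 0], "rotation": [0, 0, 0]}, {"dp": [0, 10, 0], "rotation": [0, 0, 0]}, {"dp": [0, 0, 0], "rotation": [0, 0, 0]}])

```text
t: 10.55
eef_pos: [0.5315, 0.1123, 0.1068]
ee_rot: [-1.573, -0.001, 1.578]
force: [-0.6, -0.3, -0.4]
width: 0.0272
```

```bash
python3 look.py 3
python3 - <<'E'
from h import *
go(.5325,.108,.085)
s=cv2.imread("pics/scene3.png");cv2.imwrite("pics/c3.png",cv2.resize(s[110:260,240:420],(720,600),interpolation=cv2.INTER_CUBIC))
E
```

```text
dp mm [-4.4 23.7  0.3] after-rot [-4.4 23.7  0.2] rot [0.26 0.41 0.09] F [ 0.2 -0.4 -0.6] w 0.0274 t 10.65 q [ 0.57  0.22 -0.41  0.   -0.93 -0.56]
```

View pics/c3.png

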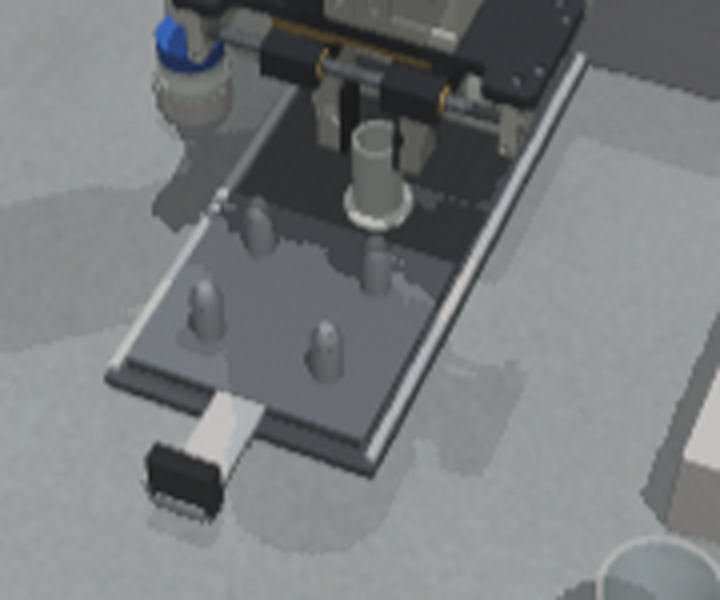

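Held sleeve at crop px (378,165–225), above and behind the rear-right spigot (377,240). All four spigots are visible and the carriage is fully out. Next I'll measure the held flange against the spigot.

```bash
cat >> h.py <<'E'
def held(f,x,y,zb):
    """held sleeve, base height zb: rim circle & flange bounding from white pixels"""
    P=cloud(f);hsv=cv2.cvtColor(f["pixels"],cv2.COLOR_RGB2HSV);z=P[...,2]
    w=(np.hypot(P[...,0]-x,P[...,1]-y)<.03)&(hsv[...,1]<40)&(hsv[...,2]>95)
    b=(w&(z>zb-.003)&(z<zb+.009)).astype(np.uint8)
    cs,_=cv2.findContours(b,cv2.RETR_EXTERNAL,cv2.CHAIN_APPROX_NONE)
    c=max(cs,key=len).reshape(-1,2)
    q=plane(f,c,zb+.003)[:,:2];cc,r=cv2.minEnclosingCircle(np.float32(q))
    print("flange",np.round(cc,4),round(r,4),len(c),c.min(0),c.max(0))
def spig2(f):
    P=cloud(f);T=f["cam_to_world"][:3,3]
    m=(P[...,2]>.032)&(P[...,2]<.053)&(P[...,0]>.43)&(P[...,0]<.56)&(P[...,1]>0)&(P[...,1]<.2)
    n,l,st,c=cv2.connectedComponentsWithStats(m.astype(np.uint8))
    for i in range(1,n):
        if st[i,4]>25:
            q=P[l==i];mu=q.mean(0);d=mu[:2]-T[:2];d/=np.linalg.norm(d)
            # visible half-cylinder: mean surface offset = r*pi/4*... use 9mm*0.785 (pixel-uniform mean of cos)
            print("spigot",c[i].round(1),st[i,4],mu.round(4),"axis",(mu[:2]+d*.009*.785).round(4), circ(q[:,:2]))
E
python3 - <<'E'
from h import *
f=dict(np.load("pics/scene3.npz"))
held(f,.5315,.112,.087);spig2(f)
f=dict(np.load("pics/scene0.npz"));spig2(f)
f=dict(np.load("pics/scene2.npz"));spig2(f)
E
```

```text
flange [0.5295 0.1144] 0.02 50 [326 156] [342 166]
spigot [304.8 167.7] 45 [0.4586 0.105  0.0423] axis [0.4552 0.1112] (array([0.45569951, 0.10919484]), np.float64(0.007863267516678152))
spigot [333.5 177.3] 49 [0.5327 0.1041 0.0431] axis [0.5299 0.1106] (array([0.53093129, 0.10846794]), np.float64(0.007648863731637906))
spigot [291.8 189. ] 47 [0.4593 0.0345 0.0425] axis [0.4556 0.0406] (array([0.45610984, 0.03906273]), np.float64(0.008063726302684244))
spigot [321.4 199.5] 42 [0.5337 0.0342 0.0425] axis [0.5306 0.0405] (array([0.53115094, 0.03933736]), np.float64(0.007886665788728757))
spigot [317.1 147.5] 40 [0.458  0.1755 0.0427] axis [0.4549 0.1819] (array([0.45630995, 0.17914768]), np.float64(0.006654660259483633))
spigot [345.3 156.3] 47 [0.5323 0.1765 0.0425] axis [0.5297 0.183 ] (array([0.53052485, 0.18117596]), np.float64(0.007879408450848389))
spigot [313.1 181.1] 147 [0.4951 0.0732 0.0453] axis [0.4918 0.0795] (array([0.49475617, 0.07533112]), np.float64(0.012826876924443016))
spigot [333.6 177.7] 47 [0.533  0.1039 0.0419] axis [0.5302 0.1104] (array([0.53109598, 0.10813707]), np.float64(0.0074523206173789675))
spigot [321.7 199.3] 44 [0.5341 0.0347 0.0427] axis [0.5311 0.041 ] (array([0.53085213, 0.03931216]), np.float64(0.008099668654757577))
```

move_arm(deltas=[{"dp": [-4.5, 0, -1], "rotation": [0.2, 0.4, 0]}, {"dp": [0, 10, 0], "rotation": [0, 0, 0]}, {"dp": [0, 0, 0], "rotation": [0, 0, 0]}])

```text
t: 10.9
eef_pos: [0.5353, 0.1074, 0.1005]
ee_rot: [-1.575, -0.003, 1.569]
force: [-0.6, -1.1, -0.1]
width: 0.0274
```

```bash
python3 -c "
from h import *
go(.533,.1075,.085)"
```

```text
dp mm [ 0.1 15.5  2.4] after-rot [ 0.1 15.5  2.3] rot [ 0.23 -0.08  0.18] F [-0.6 -1.1 -0.1] w 0.0274 t 10.9 q [ 0.56  0.24 -0.42 -0.   -0.91 -0.56]
```

move_arm(deltas=[{"dp": [0, 0, 3], "rotation": [0.2, 0, 0.2]}, {"dp": [0, 10, 0], "rotation": [0, 0, 0]}, {"dp": [0, 6, 0], "rotation": [0, 0, 0]}, {"dp": [0, 0, 0], "rotation": [0, 0, 0]}])

```text
t: 11.23
eef_pos: [0.5328, 0.1068, 0.0841]
ee_rot: [-1.573, -0.0, 1.568]
force: [-1.4, 0.3, 0.2]
width: 0.027
```

```bash
python3 -c "
from h import *
go(.533,.1075,.065)"
```

```text
dp mm [ 0.7 19.1 -0.1] after-rot [ 0.7 19.1 -0.2] rot [ 0.12 -0.17  0.02] F [-1.4  0.3  0.2] w 0.027 t 11.2333 q [ 0.56  0.25 -0.44  0.   -0.88 -0.56]
```

move_arm(deltas=[{"dp": [0.5, 5, 0], "rotation": [0, 0, 0]}, {"dp": [0, 5, 0], "rotation": [0, 0, 0]}, {"dp": [0, 0, 0], "rotation": [0, 0, 0]}])

```text
t: 11.48
eef_pos: [0.5325, 0.1073, 0.0725]
ee_rot: [-1.572, 0.0, 1.568]
force: [-0.6, -0.3, -0.3]
width: 0.0271
```

move_arm(deltas=[{"dp": [0, 5, 0], "rotation": [0, 0, 0]}, {"dp": [0, 5, 0], "rotation": [0, 0, 0]}, {"dp": [0, 0, 0], "rotation": [0, 0, 0]}])

```text
t: 11.73
eef_pos: [0.5325, 0.1075, 0.0613]
ee_rot: [-1.572, 0.0, 1.568]
force: [0.8, -0.1, -0.4]
width: 0.0271
```

move_arm(deltas=[{"dp": [0, 5, 0], "rotation": [0, 0, 0]}, {"dp": [0, 5, 0], "rotation": [0, 0, 0]}, {"dp": [0, 3, 0], "rotation": [0, 0, 0]}, {"dp": [0, 0, 0], "rotation": [0, 0, 0]}])

```text
t: 12.07
eef_pos: [0.5325, 0.1075, 0.0468]
ee_rot: [-1.572, 0.0, 1.568]
force: [0.6, -0.3, -0.4]
width: 0.0271
```

move_arm(deltas=[{"dp": [0, 3, 0], "rotation": [0, 0, 0]}, {"dp": [0, 2, 0], "rotation": [0, 0, 0]}])

```text
t: 12.23
eef_pos: [0.5328, 0.1076, 0.0416]
ee_rot: [-1.572, 0.0, 1.568]
force: [-0.7, -0.3, -0.4]
width: 0.0272
```

move_arm(deltas=[{"dp": [0, 1, 0], "rotation": [0, 0, 0]}, {"dp": [0, 1, 0], "rotation": [0, 0, 0]}])

```text
t: 12.4
eef_pos: [0.5342, 0.1081, 0.0405]
ee_rot: [-1.575, -0.0, 1.569]
force: [-2.1, -2.5, 10.9]
width: 0.0272
```

move_arm(deltas=[{"dp": [0, 1, 0], "rotation": [0, 0, 0]}])

```text
t: 12.48
eef_pos: [0.5343, 0.108, 0.0404]
ee_rot: [-1.575, 0.0, 1.57]
force: [-5.8, -0.5, 14.9]
width: 0.0273
```

move_arm(deltas=[{"dp": [0, 0, 0], "rotation": [0, 0, 0]}, {"dp": [0, 0, 0], "rotation": [0, 0, 0]}, {"dp": [0, 0, 0], "rotation": [0, 0, 0]}, {"dp": [0, 0, 0], "rotation": [0, 0, 0]}], jaw=120)

```text
t: 12.82
eef_pos: [0.5348, 0.1081, 0.0412]
ee_rot: [-1.576, -0.001, 1.57]
force: [-0.8, 1.1, 0.1]
width: 0.0447
```

move_arm(deltas=[{"dp": [0, -10, 0], "rotation": [0, 0, 0]}, {"dp": [0, -30, 0], "rotation": [0, 0, 0]}, {"dp": [0, -35, 0], "rotation": [0, 0, 0]}, {"dp": [0, -35, 0], "rotation": [0, 0, 0]}, {"dp": [-30, -20, 0], "rotation": [0, 0, 0]}])

```text
t: 13.23
eef_pos: [0.5311, 0.0782, 0.1726]
ee_rot: [-1.566, 0.006, 1.572]
force: [2.0, -0.9, -0.2]
width: 0.0464
```

move_arm(deltas=[{"dp": [-35, 0, 5], "rotation": [0, 0, 0]}, {"dp": [-40, 0, 5], "rotation": [0, 0, 0]}, {"dp": [-40, 0, 5], "rotation": [0, 0, 0]}, {"dp": [-40, 0, 5], "rotation": [0, 0, 0]}, {"dp": [-35, 0, 5], "rotation": [0, 0, 0]}])

```text
t: 13.65
eef_pos: [0.5108, -0.115, 0.1857]
ee_rot: [-1.583, 0.002, 1.582]
force: [0.8, -0.1, 0.2]
width: 0.0462
```

```bash
python3 look.py 4
python3 - <<'E'
from h import *
for n in("top4","scene4"):
    f=dict(np.load(f"pics/{n}.npz"))
    for p in[(.472,-.36),(.57,-.378)]:print(n,p,ring(f,*p))
go(.469,-.355,.15)
E
```

```text
top4 (0.472, -0.36) {'rim': (array([ 0.4694, -0.3537]), 0.015, 40, array([ 0.4697, -0.3541]), np.float64(0.0133)), 'foot': (array([ 0.4723, -0.3611]), 0.0335, 136)}
top4 (0.57, -0.378) {'rim': (array([ 0.565 , -0.3732]), 0.0147, 39, array([ 0.5651, -0.3734]), np.float64(0.0135)), 'foot': (array([ 0.5702, -0.3776]), 0.0347, 140)}
scene4 (0.472, -0.36) {'rim': (array([ 0.4692, -0.3551]), 0.0159, 44, array([ 0.4687, -0.3561]), np.float64(0.0143)), 'foot': (array([ 0.4728, -0.3607]), 0.035, 309)}
scene4 (0.57, -0.378) {'rim': (array([ 0.5635, -0.3756]), 0.0151, 45, array([ 0.564 , -0.3752]), np.float64(0.0139)), 'foot': (array([ 0.5702, -0.3781]), 0.035, 319)}
dp mm [-237.6   35.5   43. ] after-rot [-238.    35.5   41.1] rot [ 0.66  0.35 -0.13] F [-0.8  1.1 -0.3] w 0.0464 t 13.75 q [ 0.15  0.11 -0.36  0.   -1.09 -0.15]
```

View pics/scene4.png

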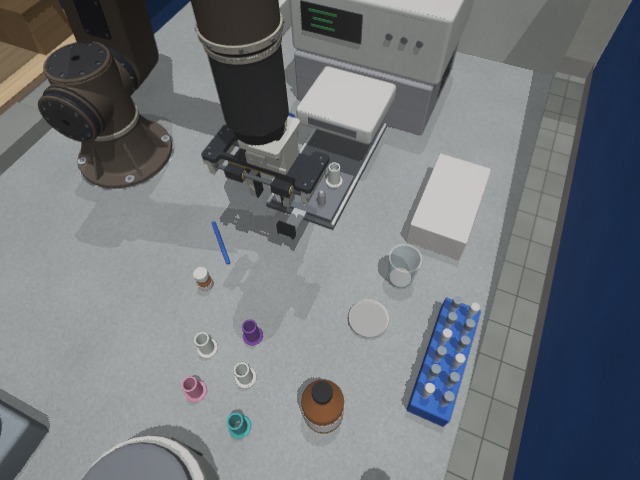

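Sleeve A is seated, its rim at scene px (334,168). B and C have not moved. Next is B at (0.469, −0.355).

move_arm(deltas=[{"dp": [-38, 0, 7], "rotation": [0.6, 0.3, 0]}, {"dp": [-40, 0, 7], "rotation": [0, 0, 0]}, {"dp": [-40, 0, 7], "rotation": [0, 0, 0]}, {"dp": [-40, 0, 7], "rotation": [0, 0, 0]}, {"dp": [-40, 0, 7], "rotation": [0, 0, 0]}])

```text
t: 14.17
eef_pos: [0.4769, -0.3157, 0.1903]
ee_rot: [-1.577, 0.002, 1.58]
force: [1.9, 0.6, 0.3]
width: 0.0465
```

move_arm(deltas=[{"dp": [-38, 0, 6], "rotation": [0, 0, 0]}, {"dp": [0, 40, 0], "rotation": [0, 0, 0]}, {"dp": [0, 40, 0], "rotation": [0, 0, 0]}, {"dp": [0, 0, 0], "rotation": [0, 0, 0]}])

```text
t: 14.5
eef_pos: [0.4715, -0.3649, 0.1131]
ee_rot: [-1.584, 0.007, 1.572]
force: [-0.9, 1.8, -1.5]
width: 0.0464
```

```bash
python3 -c "
from h import *
go(.469,-.3545,.019)"
```

```text
dp mm [11.  94.   3.7] after-rot [10.4 94.1  2.5] rot [ 0.75  0.08 -0.39] F [-0.9  1.8 -1.5] w 0.0464 t 14.5 q [-0.33  0.29 -0.3   0.   -0.96  0.33]
```

move_arm(deltas=[{"dp": [10, 20, 2.5], "rotation": [0.7, 0, -0.4]}, {"dp": [0, 25, 0], "rotation": [0, 0, 0]}, {"dp": [0, 0, 0], "rotation": [0, 0, 0]}])

```text
t: 14.75
eef_pos: [0.4702, -0.3552, 0.0708]
ee_rot: [-1.571, 0.001, 1.572]
force: [-1.6, -0.6, -0.4]
width: 0.0462
```

```bash
python3 -c "
from h import *
go(.469,-.3545,.019)"
```

```text
dp mm [ 0.8 51.8  1.2] after-rot [ 0.7 51.8  1.2] rot [ 0.02  0.09 -0.05] F [-1.6 -0.6 -0.4] w 0.0462 t 14.75 q [-0.31  0.34 -0.35  0.   -0.88  0.32]
```

move_arm(deltas=[{"dp": [1, 20, 1], "rotation": [0, 0, 0]}, {"dp": [0, 20, 0], "rotation": [0, 0, 0]}, {"dp": [0, 8, 0], "rotation": [0, 0, 0]}, {"dp": [0, 0, 0], "rotation": [0, 0, 0]}])

```text
t: 15.08
eef_pos: [0.4751, -0.3545, 0.0313]
ee_rot: [-1.577, 0.006, 1.578]
force: [0.8, 1.1, 0.4]
width: 0.0462
```

```bash
python3 -c "
from h import *
go(.469,-.3545,.019)"
```

```text
dp mm [ 0.1 12.2  6.2] after-rot [ 0.  12.3  6.1] rot [ 0.37  0.41 -0.31] F [0.8 1.1 0.4] w 0.0462 t 15.0833 q [-0.31  0.38 -0.39  0.   -0.79  0.31]
```

move_arm(deltas=[{"dp": [0, 3, 6], "rotation": [0.3, 0.4, -0.3]}, {"dp": [0, 5, 0], "rotation": [0, 0, 0]}, {"dp": [0, 3, 0], "rotation": [0, 0, 0]}, {"dp": [0, 0, 0], "rotation": [0, 0, 0]}])

```text
t: 15.42
eef_pos: [0.4723, -0.3554, 0.0259]
ee_rot: [-1.578, 0.003, 1.572]
force: [-0.7, 0.6, 0.0]
width: 0.0461
```

```bash
python3 -c "
from h import *
go(.469,-.3545,.019)"
```

```text
dp mm [1.  6.8 3.4] after-rot [0.9 6.9 3.3] rot [ 0.4   0.1  -0.16] F [-0.7  0.6  0. ] w 0.0461 t 15.4167 q [-0.31  0.39 -0.4   0.   -0.78  0.32]
```

move_arm(deltas=[{"dp": [1, 5, 4], "rotation": [0.4, 0, -0.2]}, {"dp": [0, 3, 1], "rotation": [0, 0, 0]}, {"dp": [0, 0, 0], "rotation": [0, 0, 0]}])

```text
t: 15.67
eef_pos: [0.4676, -0.3548, 0.0186]
ee_rot: [-1.572, -0.0, 1.573]
force: [-0.8, 0.4, 0.1]
width: 0.0463
```

move_arm(deltas=[{"dp": [0, 0, -1], "rotation": [0, 0, 0]}, {"dp": [0, 0, 0], "rotation": [0, 0, 0]}, {"dp": [0, 0, 0], "rotation": [0, 0, 0]}, {"dp": [0, 0, 0], "rotation": [0, 0, 0]}, {"dp": [0, 0, 0], "rotation": [0, 0, 0]}], jaw=185, squeeze=12)

```text
t: 16.08
eef_pos: [0.4685, -0.3549, 0.0183]
ee_rot: [-1.571, -0.0, 1.572]
force: [-0.1, -0.0, -0.7]
width: 0.0277
```

move_arm(deltas=[{"dp": [0, -10, 0], "rotation": [0, 0, 0]}, {"dp": [0, -30, 0], "rotation": [0, 0, 0]}, {"dp": [0, -35, 0], "rotation": [0, 0, 0]}, {"dp": [0, -35, 0], "rotation": [0, 0, 0]}, {"dp": [0, -20, 0], "rotation": [0, 0, 0]}])

```text
t: 16.5
eef_pos: [0.4642, -0.3534, 0.1496]
ee_rot: [-1.559, -0.005, 1.572]
force: [0.7, -0.6, 0.4]
width: 0.0278
```

```bash
python3 -c "
from h import *
go(.458,.1075,.14)"
```

```text
dp mm [460.8  11.9   5.7] after-rot [460.9   9.6   6.2] rot [-0.67  0.05  0.28] F [ 0.7 -0.6  0.4] w 0.0278 t 16.5 q [-0.32  0.26 -0.26 -0.   -1.07  0.32]
```

move_arm(deltas=[{"dp": [35, 0, 0], "rotation": [-0.6, 0, 0.3]}, {"dp": [41, 0, 0], "rotation": [0, 0, 0]}, {"dp": [41, 0, 0], "rotation": [0, 0, 0]}, {"dp": [41, 0, 0], "rotation": [0, 0, 0]}, {"dp": [41, 0, 0], "rotation": [0, 0, 0]}])

```text
t: 16.92
eef_pos: [0.4681, -0.1569, 0.1604]
ee_rot: [-1.586, 0.007, 1.562]
force: [1.3, 0.7, -0.5]
width: 0.0276
```

move_arm(deltas=[{"dp": [41, 0, 0], "rotation": [0, 0, 0]}, {"dp": [41, 0, 0], "rotation": [0, 0, 0]}, {"dp": [41, 0, 0], "rotation": [0, 0, 0]}, {"dp": [41, 0, 0], "rotation": [0, 0, 0]}, {"dp": [41, 0, 0], "rotation": [0, 0, 0]}])

```text
t: 17.33
eef_pos: [0.4682, 0.052, 0.1651]
ee_rot: [-1.594, 0.004, 1.561]
force: [1.5, -0.3, -0.4]
width: 0.0278
```

```bash
python3 -c "
from h import *
go(.458,.1075,.10)"
```

```text
dp mm [55.7 64.7 12.2] after-rot [55.5 65.1 10.2] rot [ 1.31 -0.55 -0.24] F [ 1.5 -0.3 -0.4] w 0.0278 t 17.3333 q [ 0.54  0.03 -0.5   0.02 -1.02 -0.56]
```

move_arm(deltas=[{"dp": [28, 0, 9], "rotation": [1.3, -0.5, -0.2]}, {"dp": [25, 0, 0], "rotation": [0, 0, 0]}, {"dp": [0, 25, 0], "rotation": [0, 0, 0]}, {"dp": [0, 25, 0], "rotation": [0, 0, 0]}, {"dp": [0, 0, 0], "rotation": [0, 0, 0]}])

```text
t: 17.75
eef_pos: [0.4606, 0.1176, 0.1205]
ee_rot: [-1.581, -0.006, 1.581]
force: [-0.9, -0.3, -1.6]
width: 0.0275
```

```bash
python3 look.py 5;python3 -c "
from h import *
go(.458,.1075,.085)
from station import arm
p=arm.get_state()['eef_pos']
f=dict(np.load('pics/scene5.npz'));held(f,p[0],p[1],p[2]-.0185);spig2(f)
s=cv2.imread('pics/scene5.png');cv2.imwrite('pics/c5.png',cv2.resize(s[110:260,240:420],(720,600),interpolation=cv2.INTER_CUBIC))
"
```

```text
dp mm [-10.4  38.6   5.1] after-rot [-10.2  38.7   4.5] rot [0.76 0.59 0.41] F [0.8 0.7 0.7] w 0.0273 t 17.85 q [ 0.66  0.09 -0.54  0.   -0.93 -0.66]
flange [0.4598 0.1157] 0.0201 51 [298 140] [314 151]
spigot [304.5 167.7] 47 [0.4583 0.104  0.0432] axis [0.4549 0.1102] (array([0.45599778, 0.108538  ]), np.float64(0.00786311763836798))
spigot [333.4 179.4] 68 [0.5347 0.0991 0.0421] axis [0.5319 0.1055] (array([0.53139687, 0.10844953]), np.float64(0.012970480619639096))
spigot [291.7 188.8] 44 [0.459  0.0347 0.043 ] axis [0.4553 0.0407] (array([0.4560979 , 0.03916026]), np.float64(0.008006887345936759))
spigot [321.5 199.3] 46 [0.5337 0.0345 0.0428] axis [0.5306 0.0409] (array([0.53144589, 0.03863735]), np.float64(0.007638204565045877))
```

View pics/c5.png

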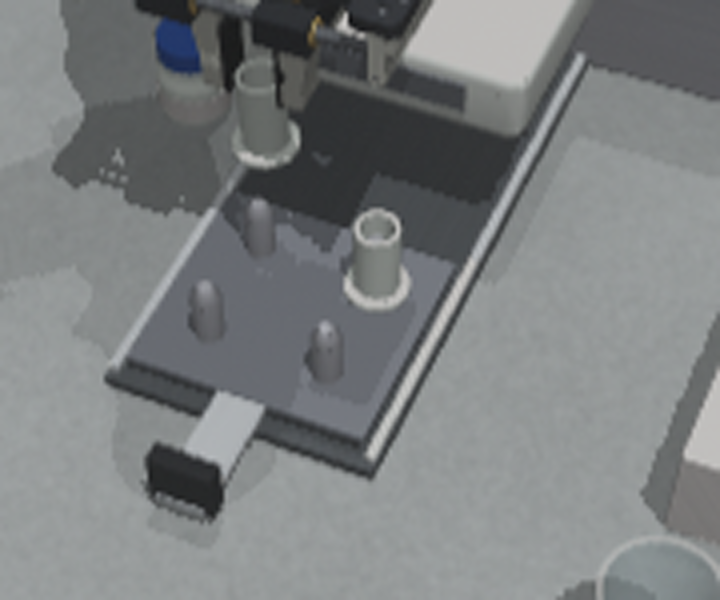

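move_arm(deltas=[{"dp": [-8.5, 15, 4], "rotation": [0.7, 0.6, 0.4]}, {"dp": [0, 15, 0], "rotation": [0, 0, 0]}, {"dp": [0, 0, 0], "rotation": [0, 0, 0]}])

```text
t: 18.1
eef_pos: [0.4614, 0.1091, 0.0977]
ee_rot: [-1.577, -0.003, 1.569]
force: [-0.3, -0.0, -0.1]
width: 0.0277
```

```bash
python3 look.py 6;python3 -c "
from h import *
go(.458,.1075,.085)
from station import arm
p=arm.get_state()['eef_pos'];print(p)
f=dict(np.load('pics/scene6.npz'));held(f,p[0],p[1],p[2]-.0185);spig2(f)
"
```

```text
dp mm [-2.2 14.4  4.6] after-rot [-2.1 14.5  4.4] rot [ 0.49 -0.05  0.22] F [-0.4 -0.7 -0.8] w 0.0273 t 18.2 q [ 0.65  0.12 -0.57  0.   -0.87 -0.65]
[0.46243605 0.1096119  0.09948293]
flange [0.4597 0.1081] 0.02 49 [297 151] [313 161]
spigot [304.8 167.7] 47 [0.4591 0.1041 0.0433] axis [0.4557 0.1103] (array([0.45614726, 0.10805658]), np.float64(0.007687084713985981))
spigot [333.5 179.3] 70 [0.5349 0.0993 0.0422] axis [0.5321 0.1058] (array([0.53171062, 0.10831981]), np.float64(0.013098344642884015))
spigot [291.9 189.3] 46 [0.4595 0.0347 0.0416] axis [0.4558 0.0407] (array([0.45638959, 0.03887493]), np.float64(0.00787390650585489))
spigot [321.5 199.3] 45 [0.5339 0.0343 0.0429] axis [0.5309 0.0407] (array([0.5313675 , 0.03848612]), np.float64(0.007499708446138756))
```

move_arm(deltas=[{"dp": [-0.5, 8, 4], "rotation": [0.4, 0, 0.2]}, {"dp": [0, 8, 0.5], "rotation": [0, 0, 0]}, {"dp": [0, 0, 0], "rotation": [0, 0, 0]}])

```text
t: 18.45
eef_pos: [0.4594, 0.1094, 0.0853]
ee_rot: [-1.576, -0.003, 1.569]
force: [-0.0, 0.0, 0.2]
width: 0.028
```

```bash
python3 -c "
from h import *
go(.4584,.109,.0835)
"
```

```text
dp mm [-0.4  1.8  1. ] after-rot [-0.4  1.8  1. ] rot [ 0.29 -0.11  0.15] F [-0.   0.   0.2] w 0.028 t 18.45 q [ 0.65  0.14 -0.59  0.   -0.84 -0.66]
```

move_arm(deltas=[{"dp": [-0.4, 4, 1.2], "rotation": [0.3, 0, 0.1]}, {"dp": [0, 4, 0], "rotation": [0, 0, 0]}, {"dp": [0, 3, 0], "rotation": [0, 0, 0]}, {"dp": [0, 0, 0], "rotation": [0, 0, 0]}])

```text
t: 18.78
eef_pos: [0.4582, 0.1091, 0.0735]
ee_rot: [-1.57, -0.001, 1.569]
force: [0.4, -0.6, -0.6]
width: 0.0275
```

move_arm(deltas=[{"dp": [0, 4, 0], "rotation": [0, 0, 0]}, {"dp": [0, 4, 0], "rotation": [0, 0, 0]}, {"dp": [0, 0, 0], "rotation": [0, 0, 0]}])

```text
t: 19.03
eef_pos: [0.458, 0.109, 0.0645]
ee_rot: [-1.57, -0.0, 1.569]
force: [-0.1, 0.9, -0.3]
width: 0.028
```

move_arm(deltas=[{"dp": [0, 5, 0], "rotation": [0, 0, 0]}, {"dp": [0, 5, 0], "rotation": [0, 0, 0]}, {"dp": [0, 5, 0], "rotation": [0, 0, 0]}, {"dp": [0, 0, 0], "rotation": [0, 0, 0]}])

```text
t: 19.37
eef_pos: [0.4578, 0.109, 0.0478]
ee_rot: [-1.569, -0.0, 1.569]
force: [0.4, -0.2, -0.6]
width: 0.0271
```

move_arm(deltas=[{"dp": [0, 4, 0], "rotation": [0, 0, 0]}, {"dp": [0, 2, 0], "rotation": [0, 0, 0]}])

```text
t: 19.53
eef_pos: [0.458, 0.1091, 0.0413]
ee_rot: [-1.57, -0.0, 1.569]
force: [0.6, 0.1, -0.6]
width: 0.0276
```

move_arm(deltas=[{"dp": [0, 2, 0], "rotation": [0, 0, 0]}])

```text
t: 19.62
eef_pos: [0.4588, 0.1095, 0.0395]
ee_rot: [-1.571, -0.001, 1.57]
force: [1.4, 0.8, 10.9]
width: 0.0273
```

move_arm(deltas=[{"dp": [0, 1, 0], "rotation": [0, 0, 0]}])

```text
t: 19.7
eef_pos: [0.4594, 0.1096, 0.0391]
ee_rot: [-1.572, -0.0, 1.571]
force: [-5.7, -0.4, 17.6]
width: 0.0273
```

move_arm(deltas=[{"dp": [0, 0, 0], "rotation": [0, 0, 0]}, {"dp": [0, 0, 0], "rotation": [0, 0, 0]}, {"dp": [0, 0, 0], "rotation": [0, 0, 0]}, {"dp": [0, 0, 0], "rotation": [0, 0, 0]}], jaw=120)

```text
t: 20.03
eef_pos: [0.4602, 0.1099, 0.0395]
ee_rot: [-1.573, -0.001, 1.571]
force: [0.4, -0.4, 0.3]
width: 0.0449
```

move_arm(deltas=[{"dp": [0, -10, 0], "rotation": [0, 0, 0]}, {"dp": [0, -30, 0], "rotation": [0, 0, 0]}, {"dp": [0, -35, 0], "rotation": [0, 0, 0]}, {"dp": [0, -35, 0], "rotation": [0, 0, 0]}, {"dp": [-30, -20, 0], "rotation": [0, 0, 0]}])

```text
t: 20.45
eef_pos: [0.4572, 0.0796, 0.169]
ee_rot: [-1.563, 0.006, 1.573]
force: [1.9, -0.2, 1.7]
width: 0.0463
```

move_arm(deltas=[{"dp": [-40, 0, -8], "rotation": [0, 0, 0]}, {"dp": [-41, 0, -8], "rotation": [0, 0, 0]}, {"dp": [-41, 0, -8], "rotation": [0, 0, 0]}, {"dp": [-41, 0, -8], "rotation": [0, 0, 0]}, {"dp": [-41, 0, -8], "rotation": [0, 0, 0]}])

```text
t: 20.87
eef_pos: [0.5019, -0.1239, 0.1784]
ee_rot: [-1.58, 0.0, 1.584]
force: [0.9, 1.5, -0.1]
width: 0.0465
```

```bash
python3 look.py 7
python3 - <<'E'
from h import *
for n in("top7","scene7"):
    f=dict(np.load(f"pics/{n}.npz"))
    for p in[(.57,-.378)]:print(n,p,ring(f,*p))
go(.5645,-.374,.15)
E
```

```text
top7 (0.57, -0.378) {'rim': (array([ 0.565, -0.373]), 0.0149, 39, array([ 0.5648, -0.3732]), np.float64(0.0137)), 'foot': (array([ 0.5704, -0.3775]), 0.0344, 141)}
scene7 (0.57, -0.378) {'rim': (array([ 0.5635, -0.3756]), 0.0151, 45, array([ 0.564 , -0.3752]), np.float64(0.0139)), 'foot': (array([ 0.5708, -0.3784]), 0.0351, 331)}
dp mm [-247.4   28.4  -60.7] after-rot [-247.    27.6  -62.6] rot [ 0.41  0.39 -0.08] F [-0.4  1.1 -0.7] w 0.0462 t 20.9667 q [ 0.13  0.11 -0.37  0.   -1.08 -0.13]
```

View pics/scene7.png

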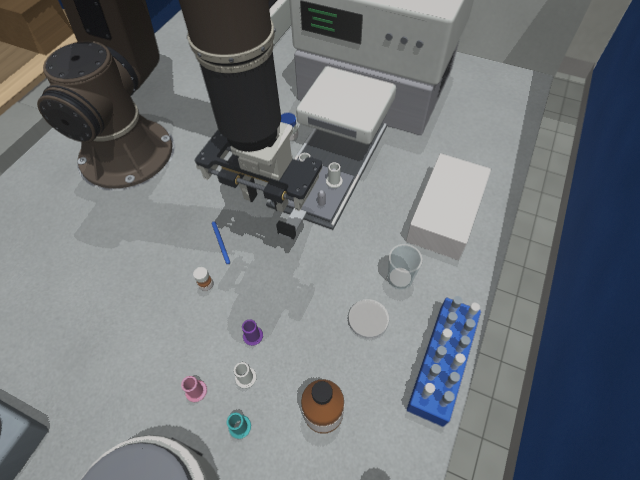

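A and B are seated, and C is unmoved at scene px (244,372).

move_arm(deltas=[{"dp": [-39, 0, -10], "rotation": [0.4, 0.4, 0]}, {"dp": [-41, 0, -10], "rotation": [0, 0, 0]}, {"dp": [-41, 0, -10], "rotation": [0, 0, 0]}, {"dp": [-41, 0, -10], "rotation": [0, 0, 0]}, {"dp": [-41, 0, -10], "rotation": [0, 0, 0]}])

```text
t: 21.38
eef_pos: [0.5516, -0.3246, 0.178]
ee_rot: [-1.573, -0.001, 1.576]
force: [-0.3, 0.7, -0.1]
width: 0.0465
```

move_arm(deltas=[{"dp": [-35, 0, -10], "rotation": [0, 0, 0]}, {"dp": [0, 35, 0], "rotation": [0, 0, 0]}, {"dp": [0, 35, 0], "rotation": [0, 0, 0]}, {"dp": [0, 0, 0], "rotation": [0, 0, 0]}])

```text
t: 21.72
eef_pos: [0.5647, -0.37, 0.1051]
ee_rot: [-1.575, 0.002, 1.569]
force: [-0.9, 1.9, -2.6]
width: 0.0465
```

```bash
python3 -c "
from h import *
go(.5645,-.374,.019)"
```

```text
dp mm [-3.9 86.1  0.6] after-rot [-4.  86.1  0.2] rot [ 0.26 -0.08 -0.11] F [-0.9  1.9 -2.6] w 0.0465 t 21.7167 q [-0.29  0.43 -0.12  0.   -1.02  0.29]
```

move_arm(deltas=[{"dp": [-4, 20, 0], "rotation": [0.2, 0, 0]}, {"dp": [0, 15, 0], "rotation": [0, 0, 0]}, {"dp": [0, 0, 0], "rotation": [0, 0, 0]}])

```text
t: 21.97
eef_pos: [0.5649, -0.3734, 0.0703]
ee_rot: [-1.569, 0.002, 1.57]
force: [-0.8, 0.6, -0.2]
width: 0.0461
```

```bash
python3 -c "
from h import *
go(.5645,-.374,.019)"
```

```text
dp mm [-0.5 51.3  0.3] after-rot [-0.6 51.3  0.4] rot [-0.09 -0.03 -0.11] F [-0.8  0.6 -0.2] w 0.0461 t 21.9667 q [-0.3   0.46 -0.15  0.   -0.96  0.29]
```

move_arm(deltas=[{"dp": [-0.5, 15, 0], "rotation": [0, 0, 0]}, {"dp": [0, 15, 1], "rotation": [0, 0, 0]}, {"dp": [0, 10, 1], "rotation": [0, 0, 0]}, {"dp": [0, 6, 1], "rotation": [0, 0, 0]}, {"dp": [0, 0, 0], "rotation": [0, 0, 0]}])

```text
t: 22.38
eef_pos: [0.5661, -0.3727, 0.0312]
ee_rot: [-1.575, 0.006, 1.575]
force: [0.1, 0.5, -0.0]
width: 0.0462
```

```bash
python3 -c "
from h import *
go(.5645,-.374,.019)"
```

```text
dp mm [-1.3 12.2  1.6] after-rot [-1.3 12.2  1.6] rot [ 0.23  0.26 -0.32] F [ 0.1  0.5 -0. ] w 0.0462 t 22.3833 q [-0.29  0.5  -0.19  0.01 -0.88  0.29]
```

move_arm(deltas=[{"dp": [-1.3, 6, 1.5], "rotation": [0.2, 0.2, -0.3]}, {"dp": [0, 5, 1], "rotation": [0, 0, 0]}, {"dp": [0, 4, 1], "rotation": [0, 0, 0]}, {"dp": [0, 0, 0], "rotation": [0, 0, 0]}])

```text
t: 22.72
eef_pos: [0.5645, -0.3744, 0.0188]
ee_rot: [-1.575, 0.002, 1.573]
force: [-0.9, -0.1, -0.1]
width: 0.0466
```

```bash
python3 -c "
from h import *
go(.5645,-.374,.019)"
```

```text
dp mm [ 0.4 -0.2 -0. ] after-rot [ 0.4 -0.2 -0. ] rot [ 0.25  0.11 -0.09] F [-0.9 -0.1 -0.1] w 0.0466 t 22.7167 q [-0.3   0.51 -0.19  0.   -0.86  0.3 ]
```

move_arm(deltas=[{"dp": [0, 0, 0], "rotation": [0.2, 0, 0]}, {"dp": [0, 0, 0], "rotation": [0, 0, 0]}, {"dp": [0, 0, 0], "rotation": [0, 0, 0]}, {"dp": [0, 0, 0], "rotation": [0, 0, 0]}, {"dp": [0, 0, 0], "rotation": [0, 0, 0]}], jaw=185, squeeze=12)

```text
t: 23.13
eef_pos: [0.5648, -0.3749, 0.0195]
ee_rot: [-1.572, 0.002, 1.572]
force: [-0.5, -0.3, -0.3]
width: 0.0273
```

move_arm(deltas=[{"dp": [0, -10, 0], "rotation": [0, 0, 0]}, {"dp": [0, -30, 0], "rotation": [0, 0, 0]}, {"dp": [0, -35, 0], "rotation": [0, 0, 0]}, {"dp": [0, -35, 0], "rotation": [0, 0, 0]}, {"dp": [0, -25, 0], "rotation": [0, 0, 0]}])

```text
t: 23.55
eef_pos: [0.5599, -0.3727, 0.1538]
ee_rot: [-1.558, -0.003, 1.571]
force: [1.1, -0.6, -0.0]
width: 0.0274
```

```bash
python3 -c "
from h import *
go(.533,.038,.15)"
```

```text
dp mm [410.7   5.6  26.6] after-rot [410.7   3.8  26.9] rot [-0.73  0.04  0.2 ] F [ 1.1 -0.6 -0. ] w 0.0274 t 23.55 q [-0.3   0.39 -0.05  0.   -1.14  0.3 ]
```

move_arm(deltas=[{"dp": [35, 0, 2], "rotation": [-0.7, 0, 0.2]}, {"dp": [41, 0, 2], "rotation": [0, 0, 0]}, {"dp": [41, 0, 2], "rotation": [0, 0, 0]}, {"dp": [41, 0, 2], "rotation": [0, 0, 0]}, {"dp": [41, 0, 2], "rotation": [0, 0, 0]}])

```text
t: 23.97
eef_pos: [0.5539, -0.1773, 0.1663]
ee_rot: [-1.588, 0.007, 1.562]
force: [1.4, 0.2, 0.1]
width: 0.0273
```

move_arm(deltas=[{"dp": [41, 0, 2], "rotation": [0, 0, 0]}, {"dp": [41, 0, 2], "rotation": [0, 0, 0]}, {"dp": [41, 0, 2], "rotation": [0, 0, 0]}, {"dp": [41, 0, 2], "rotation": [0, 0, 0]}, {"dp": [20, 0, 2], "rotation": [0, 0, 0]}])

```text
t: 24.38
eef_pos: [0.5441, 0.0131, 0.1709]
ee_rot: [-1.596, 0.005, 1.563]
force: [0.2, 0.1, -0.0]
width: 0.0271
```

```bash
python3 -c "
from h import *
go(.533,.038,.1)"
```

```text
dp mm [25.2 70.5 13.1] after-rot [24.9 70.9 11.1] rot [ 1.43 -0.43 -0.32] F [ 0.2  0.1 -0. ] w 0.0271 t 24.3833 q [ 0.4   0.15 -0.35  0.02 -1.05 -0.41]
```

move_arm(deltas=[{"dp": [22, 0, 11], "rotation": [1.4, -0.4, -0.3]}, {"dp": [0, 25, 0], "rotation": [0, 0, 0]}, {"dp": [0, 25, 0], "rotation": [0, 0, 0]}, {"dp": [0, 15, 0], "rotation": [0, 0, 0]}, {"dp": [0, 0, 0], "rotation": [0, 0, 0]}])

```text
t: 24.8
eef_pos: [0.5346, 0.0442, 0.1108]
ee_rot: [-1.581, -0.004, 1.581]
force: [-0.8, -0.7, -0.2]
width: 0.0274
```

```bash
python3 look.py 8;python3 -c "
from h import *
go(.533,.038,.085)
from station import arm
p=arm.get_state()['eef_pos'];print(p)
f=dict(np.load('pics/scene8.npz'));held(f,p[0],p[1],p[2]-.0193);spig2(f)
s=cv2.imread('pics/scene8.png');cv2.imwrite('pics/c8.png',cv2.resize(s[110:260,240:420],(720,600),interpolation=cv2.INTER_CUBIC))
"
```

```text
dp mm [-6.3 28.3  3.8] after-rot [-6.2 28.4  3.3] rot [0.77 0.57 0.28] F [0.4 0.2 0. ] w 0.0274 t 24.9 q [ 0.45  0.2  -0.43  0.   -0.93 -0.44]
[0.53633122 0.04422694 0.11335022]
flange [0.5341 0.0436] 0.0203 53 [314 176] [331 187]
spigot [304.7 169.8] 64 [0.4612 0.099  0.0421] axis [0.4578 0.1052] (array([0.45783171, 0.10776631]), np.float64(0.01226221895626417))
spigot [335.2 179.5] 45 [0.5389 0.1001 0.0426] axis [0.5362 0.1066] (array([0.53484142, 0.10590509]), np.float64(0.009298040570628196))
spigot [291.7 188.9] 46 [0.4592 0.0344 0.0429] axis [0.4555 0.0405] (array([0.45631087, 0.03886368]), np.float64(0.007951363306532023))
spigot [321.6 199.2] 49 [0.5338 0.0348 0.0428] axis [0.5307 0.0412] (array([0.53108114, 0.03943232]), np.float64(0.007692719641780957))
```

View pics/c8.png

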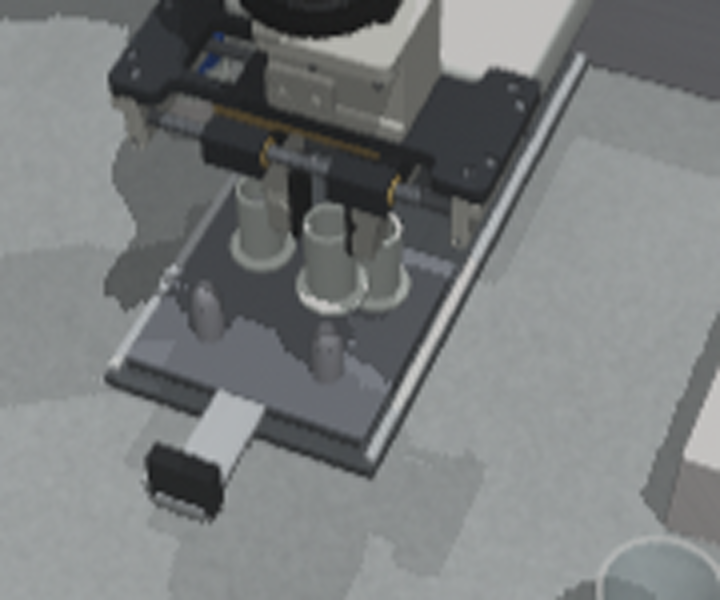

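move_arm(deltas=[{"dp": [-5.2, 10, 3], "rotation": [0.7, 0.5, 0.3]}, {"dp": [0, 15, 0], "rotation": [0, 0, 0]}, {"dp": [0, 0, 0], "rotation": [0, 0, 0]}])

```text
t: 25.15
eef_pos: [0.5358, 0.0387, 0.0914]
ee_rot: [-1.577, -0.001, 1.571]
force: [-0.2, 0.4, -1.4]
width: 0.028
```

```bash
python3 -c "
from h import *
go(.533,.0388,.0835)"
```

```text
dp mm [0.1 7.9 2.9] after-rot [0.1 7.9 2.8] rot [ 0.36 -0.02  0.06] F [-0.2  0.4 -1.4] w 0.028 t 25.15 q [ 0.44  0.23 -0.45  0.   -0.89 -0.44]
```

move_arm(deltas=[{"dp": [0, 4, 3], "rotation": [0.3, 0, 0]}, {"dp": [0, 4, 0.5], "rotation": [0, 0, 0]}, {"dp": [0, 2, 0], "rotation": [0, 0, 0]}, {"dp": [0, 0, 0], "rotation": [0, 0, 0]}])

```text
t: 25.48
eef_pos: [0.5333, 0.0378, 0.083]
ee_rot: [-1.573, -0.001, 1.569]
force: [-0.3, 0.5, -1.0]
width: 0.0271
```

```bash
python3 -c "
from h import *
go(.533,.0388,.0835)"
```

```text
dp mm [ 1.  -0.5  0.3] after-rot [ 1.  -0.5  0.3] rot [ 0.14 -0.12  0.08] F [-0.3  0.5 -1. ] w 0.0271 t 25.4833 q [ 0.44  0.24 -0.46 -0.   -0.87 -0.44]
```

move_arm(deltas=[{"dp": [1, 4, 0], "rotation": [0, 0, 0]}, {"dp": [0, 4, 0], "rotation": [0, 0, 0]}, {"dp": [0, 4, 0], "rotation": [0, 0, 0]}, {"dp": [0, 0, 0], "rotation": [0, 0, 0]}])

```text
t: 25.82
eef_pos: [0.534, 0.0391, 0.0709]
ee_rot: [-1.575, -0.002, 1.569]
force: [-0.8, -0.1, -0.8]
width: 0.027
```

move_arm(deltas=[{"dp": [0, 4, 0], "rotation": [0, 0, 0]}, {"dp": [0, 4, 0], "rotation": [0, 0, 0]}, {"dp": [0, 0, 0], "rotation": [0, 0, 0]}])

```text
t: 26.07
eef_pos: [0.5338, 0.0391, 0.0619]
ee_rot: [-1.574, -0.002, 1.569]
force: [0.2, -0.1, -0.4]
width: 0.0271
```

move_arm(deltas=[{"dp": [0, 5, 0], "rotation": [0, 0, 0]}, {"dp": [0, 5, 0], "rotation": [0, 0, 0]}, {"dp": [0, 3, 0], "rotation": [0, 0, 0]}, {"dp": [0, 0, 0], "rotation": [0, 0, 0]}])

```text
t: 26.4
eef_pos: [0.5337, 0.0391, 0.0472]
ee_rot: [-1.574, -0.001, 1.569]
force: [-0.1, -0.5, 0.1]
width: 0.0273
```

move_arm(deltas=[{"dp": [0, 3, 0], "rotation": [0, 0, 0]}, {"dp": [0, 2, 0], "rotation": [0, 0, 0]}])

```text
t: 26.57
eef_pos: [0.534, 0.0392, 0.0419]
ee_rot: [-1.574, -0.002, 1.569]
force: [-0.3, -0.5, -0.6]
width: 0.0273
```

move_arm(deltas=[{"dp": [0, 1.5, 0], "rotation": [0, 0, 0]}, {"dp": [0, 1, 0], "rotation": [0, 0, 0]}])

```text
t: 26.73
eef_pos: [0.535, 0.0393, 0.0405]
ee_rot: [-1.576, -0.001, 1.57]
force: [-8.0, 0.4, 18.6]
width: 0.0277
```

Seated: 18 N down at the expected height. Now I'll release, rise and check.

move_arm(deltas=[{"dp": [0, 0, 0], "rotation": [0, 0, 0]}, {"dp": [0, 0, 0], "rotation": [0, 0, 0]}, {"dp": [0, 0, 0], "rotation": [0, 0, 0]}, {"dp": [0, 0, 0], "rotation": [0, 0, 0]}], jaw=120)

```text
t: 27.07
eef_pos: [0.5356, 0.0396, 0.0414]
ee_rot: [-1.578, -0.002, 1.57]
force: [-0.3, -0.1, 0.1]
width: 0.0451
```

move_arm(deltas=[{"dp": [0, -10, 0], "rotation": [0, 0, 0]}, {"dp": [0, -30, 0], "rotation": [0, 0, 0]}, {"dp": [0, -35, 0], "rotation": [0, 0, 0]}, {"dp": [0, -35, 0], "rotation": [0, 0, 0]}, {"dp": [-20, -30, 0], "rotation": [0, 0, 0]}])

```text
t: 27.48
eef_pos: [0.5301, 0.0188, 0.1812]
ee_rot: [-1.563, 0.004, 1.571]
force: [1.0, 0.4, -0.1]
width: 0.0462
```

move_arm(deltas=[{"dp": [-30, -20, 0], "rotation": [0, 0, 0]}, {"dp": [-40, 0, 10], "rotation": [0, 0, 0]}, {"dp": [-40, 0, 10], "rotation": [0, 0, 0]}, {"dp": [-40, 0, 10], "rotation": [0, 0, 0]}, {"dp": [-20, 0, 8], "rotation": [0, 0, 0]}], jaw=80)

```text
t: 27.9
eef_pos: [0.4974, -0.1548, 0.217]
ee_rot: [-1.583, 0.002, 1.58]
force: [-0.3, 0.3, -0.1]
width: 0.0595
```

```bash
python3 look.py 9;python3 -c "
from h import *
go(.4955,-.0695,.12)
f=dict(np.load('pics/scene9.npz'));carriage(f);P=cloud(f)
for x,y in((.531,.109),(.456,.109),(.531,.039)):
    m=(np.hypot(P[...,0]-x,P[...,1]-y)<.022)&(P[...,2]>.05);q=P[m];print(x,y,m.sum(),np.percentile(q[:,2],[50,90,97,100]).round(4),np.median(q,0).round(4))
s=cv2.imread('pics/scene9.png');cv2.imwrite('pics/c9.png',cv2.resize(s[110:260,240:420],(720,600),interpolation=cv2.INTER_CUBIC))
"
```

```text
dp mm [85.5 96.8  2.2] after-rot [85.3 97.   1.6] rot [ 0.7   0.38 -0.13] F [0.7 0.5 0.5] w 0.0599 t 28.0 q [ 0.08  0.08 -0.31  0.   -1.16 -0.07]
tab px [276 221  19  12 117] cloud [ 0.4957 -0.0681  0.0494] plane.05 [ 0.4959 -0.0684  0.05  ] ((0.4960660934448242, -0.06866259127855301), (0.01687522605061531, 0.042057134211063385), 88.53413391113281)
0.531 0.109 176 [0.0676 0.0756 0.0773 0.0786] [0.5323 0.1044 0.0676]
0.456 0.109 20 [0.0746 0.076  0.0767 0.0772] [0.4669 0.1165 0.0746]
0.531 0.039 175 [0.0671 0.0753 0.0768 0.0791] [0.5329 0.035  0.0671]
```

View pics/c9.png

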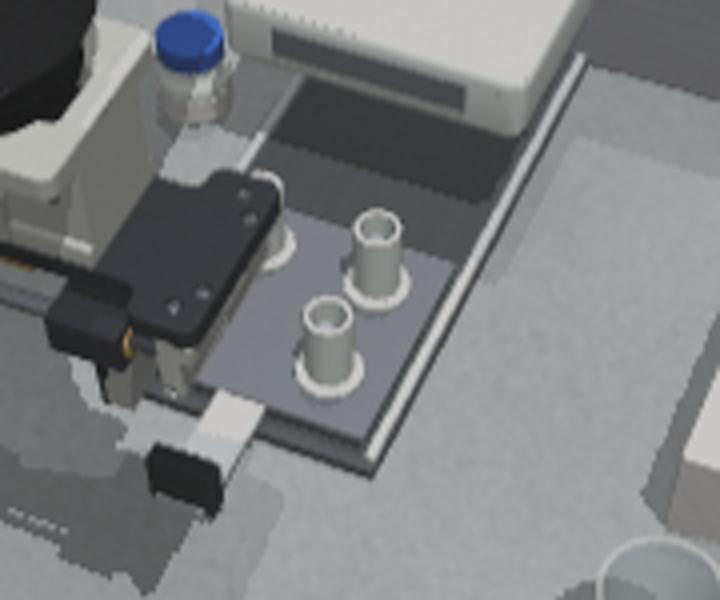

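View pics/scene9.png

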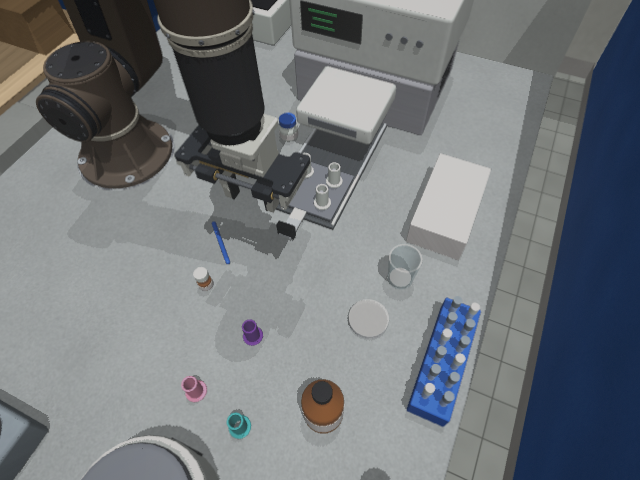

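All three are home: the rim tops read about 0.075 and all the same, in c9 at px (378,225), (328,310) and (265,190). Nothing else has moved. Next I'll grip the tab.

move_arm(deltas=[{"dp": [40, 10, 1], "rotation": [0.7, 0.4, 0]}, {"dp": [40, 30, 0], "rotation": [0, 0, 0]}, {"dp": [3, 35, 0], "rotation": [0, 0, 0]}, {"dp": [0, 20, 0], "rotation": [0, 0, 0]}, {"dp": [0, 0, 0], "rotation": [0, 0, 0]}])

```text
t: 28.42
eef_pos: [0.4984, -0.0735, 0.1268]
ee_rot: [-1.58, 0.001, 1.563]
force: [-0.6, -0.8, -0.2]
width: 0.0606
```

```bash
python3 -c "
from h import *
go(.4955,-.0695,.026)"
```

```text
dp mm [  4.1 100.8   3.9] after-rot [  4.  100.8   2.9] rot [ 0.55 -0.46 -0.08] F [-0.6 -0.8 -0.2] w 0.0606 t 28.4167 q [ 0.25  0.14 -0.48  0.   -0.95 -0.26]
```

move_arm(deltas=[{"dp": [4, 25, 3], "rotation": [0.5, -0.4, 0]}, {"dp": [0, 25, 0], "rotation": [0, 0, 0]}, {"dp": [0, 25, 0], "rotation": [0, 0, 0]}, {"dp": [0, 15, 0], "rotation": [0, 0, 0]}, {"dp": [0, 0, 0], "rotation": [0, 0, 0]}])

```text
t: 28.83
eef_pos: [0.5006, -0.0675, 0.0406]
ee_rot: [-1.578, 0.002, 1.574]
force: [0.1, 0.3, 0.0]
width: 0.0604
```

```bash
python3 -c "
from h import *
go(.4955,-.0695,.026)"
```

```text
dp mm [-1.9 14.5  5.2] after-rot [-2.  14.6  5.1] rot [ 0.44  0.18 -0.09] F [0.1 0.3 0. ] w 0.0604 t 28.8333 q [ 0.26  0.25 -0.57  0.01 -0.74 -0.26]
```

move_arm(deltas=[{"dp": [-2, 6, 5], "rotation": [0.4, 0.2, 0]}, {"dp": [0, 7, 1], "rotation": [0, 0, 0]}, {"dp": [0, 3, 1], "rotation": [0, 0, 0]}, {"dp": [0, 0, 0], "rotation": [0, 0, 0]}])

```text
t: 29.17
eef_pos: [0.4963, -0.0693, 0.0277]
ee_rot: [-1.575, 0.001, 1.571]
force: [1.1, 0.9, -0.7]
width: 0.0602
```

move_arm(deltas=[{"dp": [0, 0, 0], "rotation": [0, 0, 0]}, {"dp": [0, 0, 0], "rotation": [0, 0, 0]}, {"dp": [0, 0, 0], "rotation": [0, 0, 0]}, {"dp": [0, 0, 0], "rotation": [0, 0, 0]}, {"dp": [0, 0, 0], "rotation": [0, 0, 0]}], jaw=160, squeeze=20)

```text
t: 29.58
eef_pos: [0.4981, -0.0691, 0.0304]
ee_rot: [-1.58, 0.001, 1.571]
force: [-0.6, 1.0, 0.1]
width: 0.0348
```

```bash
python3 look.py 10;python3 -c "
from h import *
go(.4955,-.0695,.026)
s=cv2.imread('pics/scene10.png');cv2.imwrite('pics/c10.png',cv2.resize(s[110:260,200:380],(720,600),interpolation=cv2.INTER_CUBIC))
"
```

```text
dp mm [-0.4  4.3  2.6] after-rot [-0.4  4.3  2.6] rot [ 0.52  0.02 -0.04] F [ 0.2  0.2 -0.2] w 0.033 t 29.6833 q [ 0.26  0.26 -0.59  0.   -0.71 -0.26]
```

View pics/c10.png

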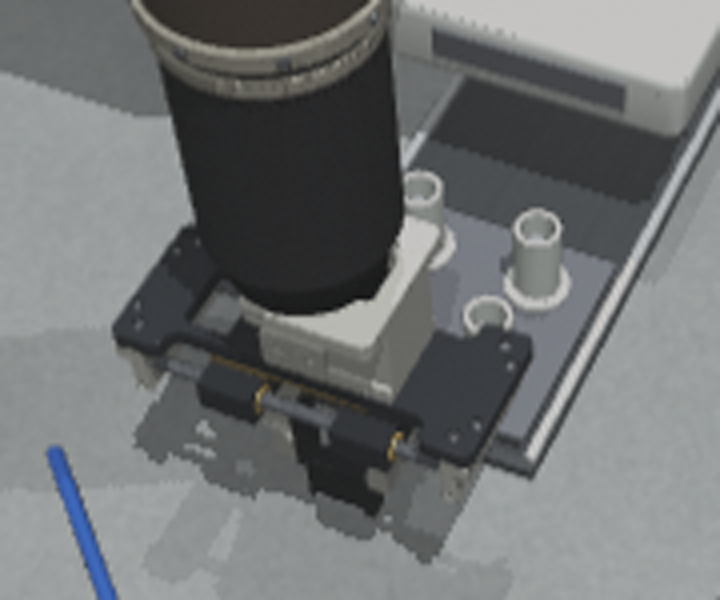

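```bash
python3 -c "
from h import *
f=dict(np.load('pics/scene10.npz'));P=cloud(f)
s=f['pixels'][:,:,::-1];cv2.imwrite('pics/c10b.png',cv2.resize(s[200:245,255:315],(800,600),interpolation=cv2.INTER_NEAREST))
for v in range(206,240,3): print(v,[(int(u),*(P[v,u]*1000).round().astype(int)) for u in range(268,300,4)])
"
```

```text
206 [(268, np.int64(474), np.int64(-86), np.int64(132)), (272, np.int64(473), np.int64(-71), np.int64(114)), (276, np.int64(498), np.int64(-94), np.int64(155)), (280, np.int64(507), np.int64(-93), np.int64(159)), (284, np.int64(516), np.int64(-92), np.int64(162)), (288, np.int64(526), np.int64(-94), np.int64(170)), (292, np.int64(535), np.int64(-94), np.int64(175)), (296, np.int64(541), np.int64(-91), np.int64(174))]
209 [(268, np.int64(481), np.int64(-97), np.int64(140)), (272, np.int64(474), np.int64(-74), np.int64(108)), (276, np.int64(478), np.int64(-67), np.int64(101)), (280, np.int64(446), np.int64(-5), np.int64(8)), (284, np.int64(515), np.int64(-93), np.int64(154)), (288, np.int64(526), np.int64(-95), np.int64(161)), (292, np.int64(533), np.int64(-93), np.int64(163)), (296, np.int64(542), np.int64(-93), np.int64(168))]
212 [(268, np.int64(482), np.int64(-100), np.int64(135)), (272, np.int64(490), np.int64(-98), np.int64(136)), (276, np.int64(498), np.int64(-97), np.int64(139)), (280, np.int64(447), np.int64(-10), np.int64(3)), (284, np.int64(455), np.int64(-5), np.int64(1)), 
[... 3181 characters left out ...]
nt64(469), np.int64(-71), np.int64(1)), (280, np.int64(478), np.int64(-69), np.int64(3)), (284, np.int64(491), np.int64(-73), np.int64(17)), (288, np.int64(502), np.int64(-72), np.int64(22)), (292, np.int64(512), np.int64(-73), np.int64(30)), (296, np.int64(509), np.int64(-52), np.int64(-1))]
239 [(268, np.int64(457), np.int64(-87), np.int64(2)), (272, np.int64(465), np.int64(-83), np.int64(3)), (276, np.int64(473), np.int64(-79), np.int64(1)), (280, np.int64(481), np.int64(-75), np.int64(2)), (284, np.int64(489), np.int64(-72), np.int64(2)), (288, np.int64(496), np.int64(-66), np.int64(-1)), (292, np.int64(505), np.int64(-63), np.int64(-1)), (296, np.int64(514), np.int64(-61), np.int64(2))]
```

View pics/c10b.png

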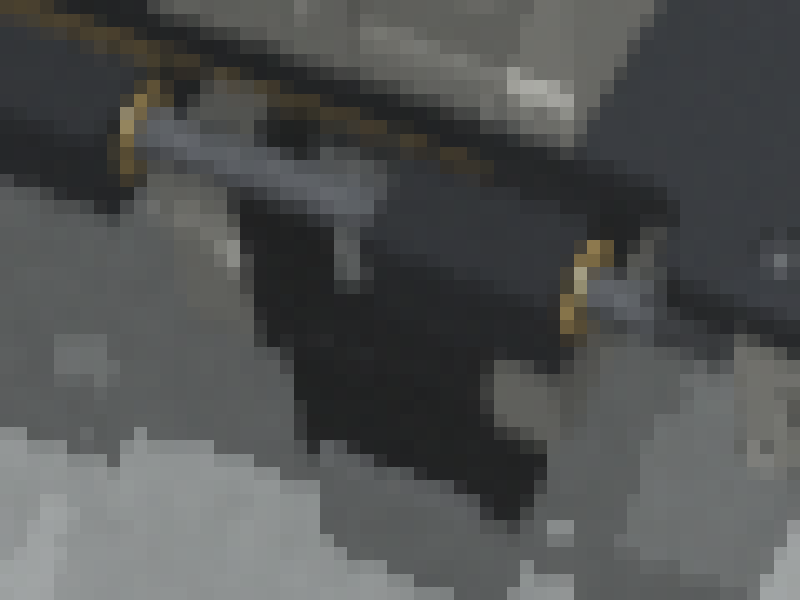

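The fingers closed just above the tab: the tips read z≈0.06 at this opening, because they recede when open. Nothing was pressed. I'll reopen, go about 16 mm lower and grip again.

move_arm(deltas=[{"dp": [0, -10, 0], "rotation": [0, 0, 0]}, {"dp": [0, -5, 0], "rotation": [0, 0, 0]}, {"dp": [0, 0, 0], "rotation": [0, 0, 0]}, {"dp": [0, 0, 0], "rotation": [0, 0, 0]}, {"dp": [0, 0, 0], "rotation": [0, 0, 0]}], jaw=80)

```text
t: 30.1
eef_pos: [0.4977, -0.0691, 0.0454]
ee_rot: [-1.579, 0.001, 1.571]
force: [0.2, -0.1, -0.4]
width: 0.0584
```

```bash
python3 -c "
from h import *
go(.4955,-.0675,.012)"
```

```text
dp mm [ 1.6 33.4  2.5] after-rot [ 1.6 33.4  2.2] rot [ 0.49  0.01 -0.03] F [ 0.2 -0.1 -0.4] w 0.0584 t 30.1 q [ 0.26  0.24 -0.58  0.   -0.75 -0.26]
```

move_arm(deltas=[{"dp": [1.5, 10, 2.5], "rotation": [0.5, 0, 0]}, {"dp": [0, 10, 0], "rotation": [0, 0, 0]}, {"dp": [0, 8, 0], "rotation": [0, 0, 0]}, {"dp": [0, 4, 0], "rotation": [0, 0, 0]}, {"dp": [0, 0, 0], "rotation": [0, 0, 0]}])

```text
t: 30.52
eef_pos: [0.494, -0.0674, 0.0094]
ee_rot: [-1.568, 0.001, 1.571]
force: [0.6, -0.1, -0.1]
width: 0.0604
```

```bash
python3 -c "
from h import *
go(.4955,-.0675,.012)"
```

```text
dp mm [-0.1 -2.6 -1.5] after-rot [-0.1 -2.6 -1.5] rot [-0.17 -0.01 -0.03] F [ 0.6 -0.1 -0.1] w 0.0604 t 30.5167 q [ 0.26  0.29 -0.61 -0.   -0.67 -0.26]
```

move_arm(deltas=[{"dp": [0, -4, -1], "rotation": [0, 0, 0]}, {"dp": [0, 0, 0], "rotation": [0, 0, 0]}, {"dp": [0, 0, 0], "rotation": [0, 0, 0]}, {"dp": [0, 0, 0], "rotation": [0, 0, 0]}, {"dp": [0, 0, 0], "rotation": [0, 0, 0]}], jaw=160, squeeze=20)

```text
t: 30.93
eef_pos: [0.496, -0.0673, 0.0134]
ee_rot: [-1.568, 0.001, 1.571]
force: [1.0, -0.5, -7.4]
width: 0.0393
```

move_arm(deltas=[{"dp": [0, 0, 0], "rotation": [0, 0, 0]}, {"dp": [0, 0, 0], "rotation": [0, 0, 0]}])

```text
t: 31.1
eef_pos: [0.496, -0.0673, 0.0134]
ee_rot: [-1.569, 0.001, 1.571]
force: [1.5, -0.6, -4.8]
width: 0.0399
```

move_arm(deltas=[{"dp": [2, 0, 0], "rotation": [0, 0, 0]}, {"dp": [4, 0, 0], "rotation": [0, 0, 0]}, {"dp": [6, 0, 0], "rotation": [0, 0, 0]}, {"dp": [8, 0, 0], "rotation": [0, 0, 0]}, {"dp": [8, 0, 0], "rotation": [0, 0, 0]}])

```text
t: 31.52
eef_pos: [0.4959, -0.0389, 0.0134]
ee_rot: [-1.568, 0.001, 1.569]
force: [1.8, -2.0, -4.9]
width: 0.04
```

move_arm(deltas=[{"dp": [8, 0, 0], "rotation": [0, 0, 0]}, {"dp": [8, 0, 0], "rotation": [0, 0, 0]}, {"dp": [8, 0, 0], "rotation": [0, 0, 0]}, {"dp": [8, 0, 0], "rotation": [0, 0, 0]}, {"dp": [6, 0, 0], "rotation": [0, 0, 0]}])

```text
t: 31.93
eef_pos: [0.4957, 0.0045, 0.0135]
ee_rot: [-1.568, 0.002, 1.571]
force: [1.8, -1.8, -4.4]
width: 0.0399
```

```bash
python3 look.py 11;python3 -c "
from h import *
go(.4955,.1115,.0134)
s=cv2.imread('pics/scene11.png');cv2.imwrite('pics/c11.png',cv2.resize(s[90:240,220:400],(720,600),interpolation=cv2.INTER_CUBIC))
"
```

```text
dp mm [ 1.067e+02 -1.000e-01  1.000e-01] after-rot [106.7  -0.    0.2] rot [-0.14  0.03 -0.06] F [ 0.8  2.1 -4. ] w 0.0399 t 32.0333 q [ 0.41  0.28 -0.61 -0.   -0.68 -0.41]
```

View pics/c11.png

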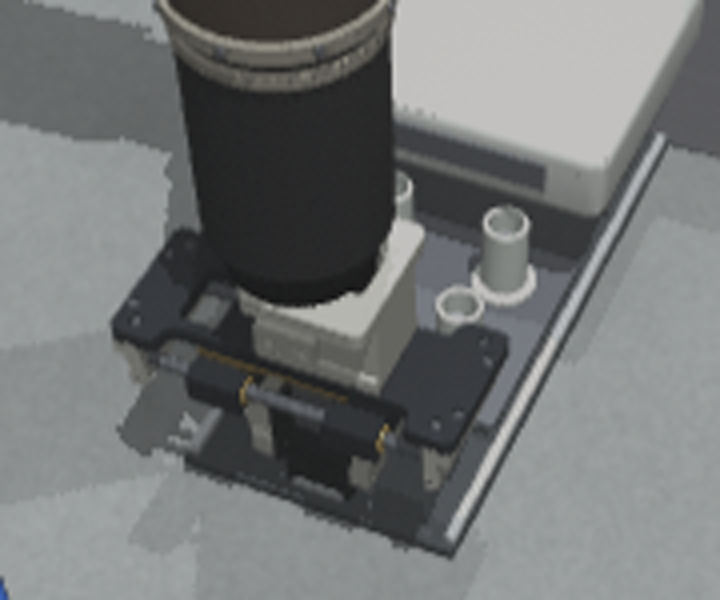

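move_arm(deltas=[{"dp": [4, 0, 0], "rotation": [0, 0, 0]}, {"dp": [8, 0, 0], "rotation": [0, 0, 0]}, {"dp": [8, 0, 0], "rotation": [0, 0, 0]}, {"dp": [8, 0, 0], "rotation": [0, 0, 0]}, {"dp": [8, 0, 0], "rotation": [0, 0, 0]}])

```text
t: 32.45
eef_pos: [0.4955, 0.0419, 0.0134]
ee_rot: [-1.568, 0.002, 1.569]
force: [2.3, -1.8, -4.6]
width: 0.0399
```

move_arm(deltas=[{"dp": [8, 0, 0], "rotation": [0, 0, 0]}, {"dp": [8, 0, 0], "rotation": [0, 0, 0]}, {"dp": [8, 0, 0], "rotation": [0, 0, 0]}, {"dp": [8, 0, 0], "rotation": [0, 0, 0]}, {"dp": [6, 0, 0], "rotation": [0, 0, 0]}])

```text
t: 32.87
eef_pos: [0.4953, 0.0844, 0.0134]
ee_rot: [-1.568, 0.002, 1.57]
force: [3.0, -2.9, -2.9]
width: 0.0394
```

Expected home is at y≈0.11, so I'll slow down.

move_arm(deltas=[{"dp": [5, 0, 0], "rotation": [0, 0, 0]}, {"dp": [5, 0, 0], "rotation": [0, 0, 0]}, {"dp": [4, 0, 0], "rotation": [0, 0, 0]}, {"dp": [3, 0, 0], "rotation": [0, 0, 0]}, {"dp": [2, 0, 0], "rotation": [0, 0, 0]}])

```text
t: 33.28
eef_pos: [0.4952, 0.1066, 0.0134]
ee_rot: [-1.568, 0.002, 1.571]
force: [2.3, -1.4, -3.2]
width: 0.0396
```

move_arm(deltas=[{"dp": [2, 0, 0], "rotation": [0, 0, 0]}, {"dp": [2, 0, 0], "rotation": [0, 0, 0]}])

```text
t: 33.45
eef_pos: [0.4952, 0.1109, 0.0134]
ee_rot: [-1.568, 0.002, 1.571]
force: [2.5, -2.1, -3.3]
width: 0.0399
```

move_arm(deltas=[{"dp": [2, 0, 0], "rotation": [0, 0, 0]}])

```text
t: 33.53
eef_pos: [0.4951, 0.1125, 0.0134]
ee_rot: [-1.567, 0.003, 1.571]
force: [7.9, -17.9, -3.7]
width: 0.0398
```

move_arm(deltas=[{"dp": [1, 0, 0], "rotation": [0, 0, 0]}])

```text
t: 33.62
eef_pos: [0.4951, 0.1124, 0.0134]
ee_rot: [-1.567, 0.005, 1.571]
force: [6.6, -12.4, -3.4]
width: 0.0396
```

move_arm(deltas=[{"dp": [0, 0, 0], "rotation": [0, 0, 0]}, {"dp": [0, 0, 0], "rotation": [0, 0, 0]}, {"dp": [0, 0, 0], "rotation": [0, 0, 0]}, {"dp": [0, 0, 0], "rotation": [0, 0, 0]}, {"dp": [0, 0, 0], "rotation": [0, 0, 0]}], jaw=90)

```text
t: 34.03
eef_pos: [0.4957, 0.113, 0.0142]
ee_rot: [-1.568, 0.003, 1.57]
force: [0.3, 0.9, -0.4]
width: 0.0563
```

```bash
python3 look.py 12;python3 -c "
from h import *
go(.4955,.1115,.0134)
s=cv2.imread('pics/scene12.png');cv2.imwrite('pics/c12.png',cv2.resize(s[90:240,220:400],(720,600),interpolation=cv2.INTER_CUBIC))
"
```

```text
dp mm [-1.5  0.8  0.1] after-rot [-1.5  0.8  0.1] rot [-0.15 -0.03 -0.19] F [-0.5  0.6 -0.4] w 0.0562 t 34.1333 q [ 0.61  0.3  -0.58  0.   -0.69 -0.61]
```

View pics/c12.png

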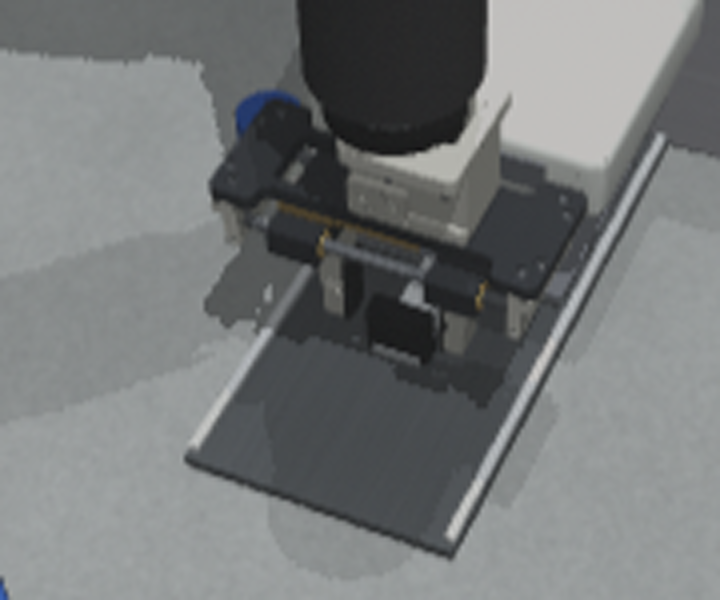

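move_arm(deltas=[{"dp": [0, -15, 0], "rotation": [0, 0, 0]}, {"dp": [0, -35, 0], "rotation": [0, 0, 0]}, {"dp": [-5, -35, 0], "rotation": [0, 0, 0]}, {"dp": [-30, -35, 0], "rotation": [0, 0, 0]}, {"dp": [-40, -20, 0], "rotation": [0, 0, 0]}])

```text
t: 34.55
eef_pos: [0.4937, 0.0446, 0.1504]
ee_rot: [-1.559, 0.009, 1.576]
force: [1.5, -0.2, 1.2]
width: 0.0566
```

move_arm(deltas=[{"dp": [-40, 0, 0], "rotation": [0, 0, 0]}, {"dp": [-40, 0, 0], "rotation": [0, 0, 0]}, {"dp": [-40, 0, 0], "rotation": [0, 0, 0]}, {"dp": [-40, 0, 0], "rotation": [0, 0, 0]}, {"dp": [0, 0, 0], "rotation": [0, 0, 0]}])

```text
t: 34.97
eef_pos: [0.4977, -0.1236, 0.1605]
ee_rot: [-1.574, 0.006, 1.579]
force: [0.3, 1.0, 0.4]
width: 0.0568
```

```bash
python3 look.py 13;python3 -c "
from h import *
go(.4955,.1115,.0134)
for n in('scene13','top13'):
    f=dict(np.load('pics/%s.npz'%n));carriage(f)
s=cv2.imread('pics/scene13.png');cv2.imwrite('pics/c13.png',cv2.resize(s[60:210,250:430],(720,600),interpolation=cv2.INTER_CUBIC))
"
```

```text
dp mm [232.5 145.6   1. ] after-rot [231.7 146.8   2.5] rot [ 0.2  0.5 -0.3] F [-0.3  0.5  0.1] w 0.057 t 35.0667 q [ 0.15  0.12 -0.41  0.01 -1.04 -0.15]
tab px [313 164  15  10  56] cloud [0.4996 0.1123 0.0494] plane.05 [0.4998 0.1119 0.05  ] ((0.4965463876724243, 0.11438136547803879), (0.016611728817224503, 0.04091530293226242), 61.24407196044922)
```

View pics/c13.png

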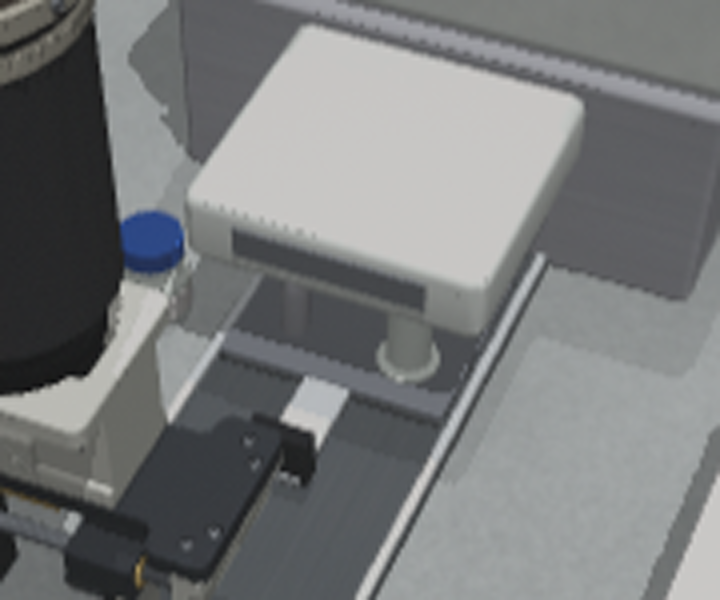

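View pics/scene13.png

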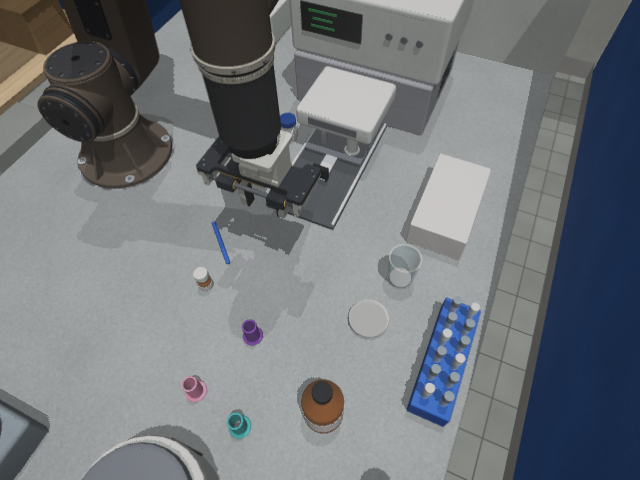

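The carriage is home: the tab went from y −0.068 to about +0.112, which is 180 mm. The sleeves are under the head, the arm is clear, and nothing else has moved. Handing in.

```bash
python3 -c "
from station import arm
print(arm.job_done(),arm.get_state()['t'])"
```

```text
the job is handed in; nothing more can be done
the job is handed in; nothing more can be done
```

I drew the carriage out to its end stop and put the three white sleeves that were there on the two rear spigots and the front far (+x) spigot. I then slid the carriage back under the head by its tab, let go and handed in at about t = 35 s.

**Last checks**
- **Sleeves:** each was gripped at 12 N and slid on with no measurable force, then pressed home with 15–19 N at the expected height. Camera rim tops all read about 75–77 mm against the 74 mm expected. The near-side rear sleeve was partly hidden in that view, but its height agreed.
- **Carriage:** it met its home stop at about 18 N. The camera puts the tab's total travel at about 180 mm, the full stroke, so it is fully home.
- **Other things:** the look-alikes, vial, flask, beaker, dish, carton, pen and jar look unmoved, and no sleeve was knocked aside during the run.

**What went wrong:** my first grip on the tab for the return closed just above it, with no load. I reopened, went lower and gripped it properly. The first grip, when drawing the carriage out, probably also held only the top of the tab.

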